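# Empty the therapy cup and hold it in the UV box

### The job

The hand-exercise cup must be disinfected for the next patient: pick up the flat-sided steel cup, tip all five glass marbles out of it into the white bowl, then lower the emptied cup upright, bottom first, through the slot in the top of the UV box until about half of its height is inside. Finish while still gripping it there, at rest, hanging clear of the box's floor and not pressed hard against the slot's edges; leave the bowl standing on the desk and do not move the other things.

Things in the scene. Friction and masses are not known exactly. Their poses are not given: they have to be found in the camera images.
- cup: the flat-sided steel cup with the marbles: open-topped, rectangular, 60 (its x) x 50 (its y) x 105 mm high, walls and floor 4 mm, straight sides, no handle, about 0.16 kg empty (varies by a third). Origin: centre of its underside; z up through the mouth. Starts standing on the desk, its x within 0.6 rad of world x. Gripping its two 60 mm wide faces closes over 50 mm along its y.
- cup_rim (a point): centre of the flat cup's mouth, level with its rim, 105 mm above its underside
- bowl: the round white ceramic bowl that the marbles go into: 160 mm across the rim, 62 mm high, loose, 0.45 kg, empty, near the middle of the desk. Origin: centre of its underside.
- uvbox: the ultraviolet disinfection box: white, hollow, grey top plate, fixed to the desk, 180 (its x) x 150 (its y) x 105 mm high, one rectangular slot in the middle of its top. Origin: centre of its underside. Its x is within 0.3 rad of world x. It stands on one side of the bowl, the flat cup on the other; which is which varies.
- slot (a point): centre of the slot, level with the box's top, 105 mm above the desk. It goes straight down through the 12 mm top plate, 62 mm along the box's x, 52 mm along its y: the flat cup has 1 mm of play on each side (2 mm in all), with a 4 mm bevel at the mouth. Below it is roomy down to the box's floor, 99 mm under this point; a cup let go would drop there.
- marble0_center (a point): centre of glass marble 1 of 5: a green glass ball, 20 mm across, 10.5 g; all five start inside the flat cup and roll freely
- marble1_center (a point): centre of glass marble 2 of 5: a green glass ball, 20 mm across, 10.5 g; all five start inside the flat cup and roll freely
- marble2_center (a point): centre of glass marble 3 of 5: a green glass ball, 20 mm across, 10.5 g; all five start inside the flat cup and roll freely
- marble3_center (a point): centre of glass marble 4 of 5: a green glass ball, 20 mm across, 10.5 g; all five start inside the flat cup and roll freely
- marble4_center (a point): centre of glass marble 5 of 5: a green glass ball, 20 mm across, 10.5 g; all five start inside the flat cup and roll freely
- round_cup: bystander: a round steel cup, 68 mm across, 85 mm high, empty. Origin: centre of its underside. Leave it alone.
- carton: bystander: a white medicine carton, 55 x 55 x 90 mm high. Origin: centre of its underside. Leave it alone.
- bottle: bystander: an amber bottle, 56 mm across, 110 mm high. Origin: centre of its underside. Leave it alone.
- pill_jar: bystander: a white pill jar, 52 mm across, 75 mm high. Origin: centre of its underside. Leave it alone.
- tape: bystander: a roll of paper tape lying flat, 76 mm across, 25 mm high. Origin: centre of its underside. Leave it alone.
- slab: bystander: a flat grey case, 90 x 65 x 22 mm. Origin: centre of its underside. Leave it alone.
Not all that is in view belongs to the job. What is shaped like the cup but blue or red is not meant.

How it is judged:
By the outcome, as a careful person would: the job done as asked, in the order asked, and still so for the second after the job is handed in, while the arm keeps its last pose, push and grip.
It also fails if it takes over 54 s, if anything falls off the work surface, if the arm or the gripper's body presses on something with over 40 N, if the wrist force passes 120 N, or if a joint passes its speed limit or range.

### The arm

A 6-joint arm with a two-finger parallel gripper is mounted at the origin on the work surface. World frame = base frame: x ahead of the robot, y to its left, z up, the work surface at z = 0. Lengths are in m, angles in rad, forces in N, time in s.
With the tool pointing down it reaches from about 0.35 to 0.975 m from the base axis. Payload 4.9 kg.
Tool frame: the origin (TCP) lies between the finger pads; the fingertips stand 22 mm ahead of it and the grasp point (between the pads) lies 3 mm ahead of it; z points along the fingers, y is the line along which they close (so a half turn about z gives the same grasp; the last joint's range is limited). The gripper opens to 85 mm and grips with 20 to 120 N. Pads are 22 mm wide; open, the fingers measure 114 mm over their backs; the gripper's body (76 mm by 85 mm) begins 54 mm behind the grasp point. The pads swing forward as they close: fully open they stand 13 mm farther back than shut.
Start: joints at [-1.254, 0.053, 1.613, -0, 1.476, -0.119], TCP at [0.264, -0.567, 0.253] pointing down, gripper open.
Joint ranges: [-3.01, 3.01], [-1.01, 2.22], [0.06, 2.58], [-1.02, 4.17], [0.09, 2.62], [-3.14, 3.14]. Speed limits (rad/s): [2.57, 2.57, 3.14, 3.14, 3.14, 3.14].

### API

Orientations are given as a unit quaternion [w, x, y, z].
In Python, from plant import state, grab_frame, get_calibration, job_done, recognise, regions_of gives the robot as it stands.
- The arm moves only by the tool apply_moves, never from a script. Its argument "targets" is a list of rows, each an object with "translation": the shift along the tool's x, y, z normalised to -1 to 1, where 1 is 100 mm, a list of three; "twist": the turn about the tool's z normalised to -1 to 1, where 1 is 0.1 rad; "hand": the opening, from 0 (shut) to 1 (fully open). A call has 1 to 8 rows; each row shifts and turns the commanded pose from where the row before left it, along the tool's axes as they then stand; what a row does not reach is not made up. A row lasts 1/10 s, in which the tool goes at most 50 mm and 8.59 degrees, less where a joint would pass 70% of its speed; a pose out of reach is approached as far as the arm can. A call with a number of a shift or a turn outside -1 to 1 is refused whole. A call with a gripper value outside its range is refused whole. The fingers move at their own pace and stop on an object; the grip force is fixed at half the most. Time passes only in rows, so rows that do not move let the fingers close. It gives the time, the measured TCP pose, the force, the opening and the grip force at its end, in the units of the state.
- state(): the state, without advancing time (a new reading comes with each control period).
- grab_frame(name): name is "scene" or "top"; returns the picture (384x512x3 uint8, red, green, blue); there is no depth.
- get_calibration(name): a dict with "camera_matrix" (3x3 intrinsics, pixels), "pose" (4x4, takes a point from camera to world coordinates). Camera axes: x right, y up, looking along -z (the intrinsics and any distortion apply to the point x, -y, -z); pixel columns grow to the right and rows downward; lengths in m; the calibration is good to about 2 mm. A picture is of the moment at which its call begins. get_calibration takes no time and is no camera call.
- job_done(): hands the job in; it is judged then, once.
Trained networks look in the newest picture that a camera, given by its name, has taken for a name from the list of things; names that differ only in an ending like _2 or _b are one class to them, and where a whole thing is asked for, a point or a joint stands for the part that bears it (a point fixed in the world has none). Each returns a list of dicts, best first, with "score" (0 to 1); they miss things now and then, are a little off and sometimes report something else, mostly with a low value. They report only what shows in the picture. A call takes as long as a camera call. They do not tell look-alikes from the thing itself.
- recognise(camera, query): "point" ([x, y, z] in m, in world coordinates, good to about 4 mm: the middle of the surface that is visible of it).
- regions_of(camera, query): "pixels" (384x512 bool, what is visible of it).
The state is a dict: "time": time; "joint_pos": joint angles; "joint_vel": joint speeds; "joint_efforts": joint torques, N m; "tool_pos": TCP position; "tool_rot": TCP orientation; "contact_force": force on the tool from outside, world axes, zero at the start; "ft_torque": the same for the moment, N m; "gripper_width": opening from 0.0 (shut) to 1.0 (fully open); "grasp_force": force on a finger pad.
Only numpy, scipy, OpenCV 4.12 (cv2) and the standard library are available. Lean on these libraries where they do the work, as an engineer would, in place of code of your own. Each camera call takes 0.05 s, during which the arm holds its last target. There are 200 camera calls.

## Working session

There is one attempt and no reset: what is moved stays moved. The work goes in short steps, Python scripts to look and compute and a tool call to move; the robot and the scene stay as the last step left them, time stands still between calls to the robot, and variables do not carry over. Pictures are saved under pics/ and viewed, at most 10 in all, crops included, and the job is handed in when it is done.

Besides the shell and the picture viewer there is one more tool, called after ">>>" as name(argument=value, ...), one argument or row to a line, values as JSON. apply_moves: Moves the arm, as the interface text tells. Its arguments: {"type":"object","properties":{"targets":{"type":"array"}},"required":["targets"]}

```bash
mkdir -p pics; ls; python3 - <<'E'
from plant import *
import cv2,numpy as np
s=state();print(s['time'],s['tool_pos'],s['tool_rot'],s['gripper_width'])
for c in ("scene","top"):
    f=grab_frame(c);cv2.imwrite(f'pics/{c}0.png',f[:,:,::-1])
    k=get_calibration(c);print(c,np.round(k['camera_matrix'],1).tolist(),np.round(k['pose'],4).tolist())
    for q in ("cup","bowl","uvbox","slot","marble0_center","round_cup"):
        print(q,[(round(r['score'],2),np.round(r['point'],3).tolist()) for r in recognise(c,q)][:6])
print(state()['time'])
E
```

```text
pics
0.0 [ 0.26364652 -0.56603269  0.25206838] [-1.02965815e-03  9.76355081e-01  2.16170502e-01 -9.60227038e-05] 0.9970714254240362
scene [[470.3, 0.0, 256.4], [0.0, 470.3, 197.0], [0.0, 0.0, 1.0]] [[0.8107, -0.492, 0.3173, 1.0156], [0.5853, 0.692, -0.4226, -0.5745], [-0.0116, 0.5283, 0.849, 1.2974], [0.0, 0.0, 0.0, 1.0]]
cup [(0.87, [0.466, 0.415, 0.072]), (0.83, [0.438, 0.3, 0.072]), (0.75, [0.334, 0.314, 0.067]), (0.35, [0.49, -0.34, 0.106])]
bowl [(0.63, [0.548, 0.027, 0.022])]
uvbox [(0.84, [0.489, -0.34, 0.102])]
slot [(0.83, [0.489, -0.338, 0.102])]
marble0_center []
round_cup [(0.7, [0.759, -0.086, 0.051])]
top [[493.8, 0.0, 254.6], [0.0, 493.8, 187.3], [0.0, 0.0, 1.0]] [[-0.0287, 0.9914, -0.128, 0.3757], [-0.9996, -0.0282, 0.0055, 0.042], [0.0018, 0.1281, 0.9918, 1.5098], [0.0, 0.0, 0.0, 1.0]]
cup [(0.92, [0.43, 0.31, 0.072]), (0.8, [0.46, 0.436, 0.061]), (0.75, [0.321, 0.335, 0.053])]
bowl [(0.9, [0.564, 0.014, 0.025])]
uvbox [(0.87, [0.467, -0.329, 0.102])]
slot [(0.57, [0.472, -0.332, 0.108])]
marble0_center []
round_cup [(0.82, [0.769, -0.096, 0.048]), (0.69, [0.39, -0.011, 0.024]), (0.3, [0.564, 0.013, 0.025]), (0.25, [0.469, -0.331, 0.108])]
0.7
```

```bash
python3 - <<'E'
import cv2,numpy as np
a=cv2.imread('pics/scene0.png');b=cv2.imread('pics/top0.png')
cv2.imwrite('pics/both.png',cv2.resize(np.hstack([a,b]),(800,300),interpolation=cv2.INTER_AREA))
E
```

```text
(no output)
```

View pics/top0.png

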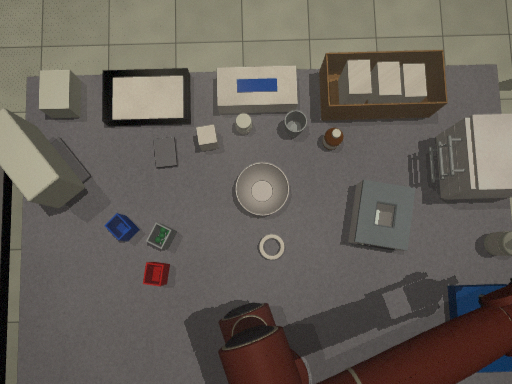

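View pics/scene0.png

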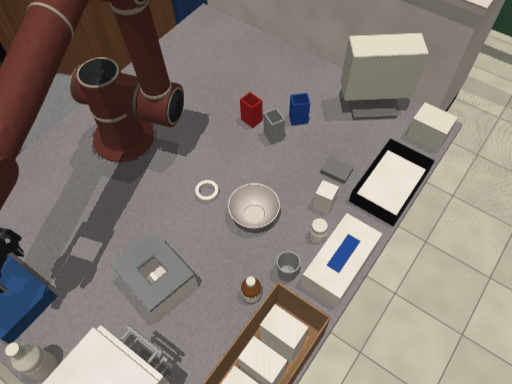

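Top view: steel cup with green marbles at (160,236), between the blue look-alike (122,227) and the red one (155,274). The grey, marble-filled one fits the description. The bowl is at (262,189), and the UV box with its slot is at (384,215). Next I confirm with a crop and fit the poses.

```bash
cat > h.py <<'E'
from plant import *
import cv2,numpy as np
from scipy.optimize import minimize,least_squares
CAL={c:get_calibration(c) for c in("scene","top")}
def proj(c,P):
    k=CAL[c];T=np.linalg.inv(k['pose']);p=np.atleast_2d(P)@T[:3,:3].T+T[:3,3]
    q=(p*[1,-1,-1])@k['camera_matrix'].T;return q[:,:2]/q[:,2:]
def place(p,x,y,a):
    c,s=np.cos(a),np.sin(a);p=np.asarray(p,float);return np.c_[c*p[:,0]-s*p[:,1]+x,s*p[:,0]+c*p[:,1]+y,p[:,2]]
def box(lx,ly,z0,z1):return [[sx*lx/2,sy*ly/2,z] for sx in(-1,1) for sy in(-1,1) for z in(z0,z1)]
def sil(c,P,S=4):
    m=np.zeros((384*S,512*S),np.uint8);h=cv2.convexHull(proj(c,P).astype(np.float32))
    cv2.fillConvexPoly(m,np.round((h+.5)*S-.5).astype(np.int32),1);return cv2.resize(m.astype(np.float32),(512,384),interpolation=cv2.INTER_AREA)
def fit(P,masks,x0):
    f=lambda v:sum(np.abs(sil(c,place(P,*v))-m).sum()/m.sum() for c,m in masks.items())
    best=None
    for a in np.arange(-.5,.6,.25):
        r=minimize(f,[x0[0],x0[1],a],method='Nelder-Mead',options=dict(initial_simplex=[[x0[0],x0[1],a],[x0[0]+.01,x0[1],a],[x0[0],x0[1]+.01,a],[x0[0],x0[1],a+.15]],xatol=1e-4,fatol=1e-4))
        if best is None or r.fun<best.fun:best=r
    return np.round(best.x,4),round(best.fun,3)
def mask(c,q,xy):
    u=proj(c,[*xy,.09 if q!='bowl' else .03])[0];L=regions_of(c,q)
    return min((r['pixels'] for r in L),key=lambda m:np.hypot(*(np.argwhere(m).mean(0)[::-1]-u))).astype(np.float32)
E
python3 - <<'E'
from h import *
for c in CAL:grab_frame(c)
t={}
for q,P,x0 in(("cup",box(.06,.05,0,.105),(.43,.31)),("uvbox",box(.18,.15,0,.105),(.468,-.33))):
    M={c:mask(c,q,x0) for c in CAL}
    for c in CAL:print(q,c,M[c].sum(),fit(P,{c:M[c]},x0))
    print(q,'both',fit(P,M,x0))
    np.savez(f'{q}.npz',**M)
th=np.linspace(0,6.28,40,endpoint=False);B=[[.08*np.cos(a),.08*np.sin(a),.062] for a in th]+[[.04*np.cos(a),.04*np.sin(a),0] for a in th]
M={c:mask(c,"bowl",(.56,.015)) for c in CAL};print('bowl',fit(B,M,(.56,.015)))
a=cv2.imread('pics/top0.png')[205:295,95:205];b=cv2.imread('pics/top0.png')[170:260,335:430]
cv2.imwrite('pics/crop.png',np.hstack([cv2.resize(a,(396,324),interpolation=2),cv2.resize(b,(342,324),interpolation=2)]))
for q in("round_cup","carton","bottle","pill_jar","tape","slab"):
    print(q,[(round(r['score'],2),np.round(r['point'],3).tolist()) for r in recognise("top",q)][:2])
print(state()['time'])
E
```

```text
cup scene 627.0 (array([ 0.432 ,  0.3108, -0.5377]), np.float64(0.046))
cup top 343.0 (array([ 0.4282,  0.3094, -0.4546]), np.float64(0.53))
cup both (array([ 0.4291,  0.3105, -0.4732]), np.float64(0.637))
uvbox scene 4152.0 (array([ 0.4728, -0.3355, -0.202 ]), np.float64(0.031))
uvbox top 3844.0 (array([ 0.4674, -0.3348, -0.1969]), np.float64(0.024))
uvbox both (array([ 0.4694, -0.335 , -0.2027]), np.float64(0.076))
bowl (array([0.5622, 0.012 , 0.5266]), np.float64(0.097))
round_cup [(0.89, [0.769, -0.095, 0.048])]
carton [(0.66, [0.716, 0.171, 0.089])]
bottle [(0.66, [0.698, -0.199, 0.075]), (0.4, [0.469, -0.333, 0.108])]
pill_jar [(0.55, [0.758, 0.064, 0.071])]
tape [(0.62, [0.389, -0.01, 0.023])]
slab [(0.91, [0.685, 0.306, 0.02]), (0.69, [0.715, 0.172, 0.087])]
1.4
```

View pics/crop.png

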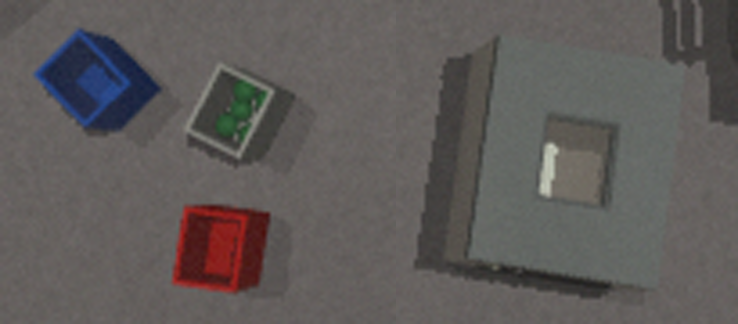

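The crop confirms that the grey cup holding green marbles is the target. The moves have no tilt axis, so I'll check how the arm behaves at the edge of its reach (high up), which may let the tool tilt.

>>> apply_moves(
  targets=[
    {"translation": [0.3, 0, -0.4], "twist": 0, "hand": 1},
    {"translation": [0.3, 0, -0.4], "twist": 0, "hand": 1},
    {"translation": [0.3, 0, -0.4], "twist": 0, "hand": 1},
    {"translation": [0.3, 0, -0.4], "twist": 0, "hand": 1},
    {"translation": [0.3, 0, -0.4], "twist": 0, "hand": 1},
    {"translation": [0.3, 0, -0.4], "twist": 0, "hand": 1},
    {"translation": [0.3, 0, -0.4], "twist": 0, "hand": 1},
    {"translation": [0.3, 0, -0.4], "twist": 0, "hand": 1},
  ],
)

```text
time: 2.2
tool_pos: [0.4822, -0.4643, 0.5752]
tool_rot: [0.0, 0.976, 0.216, 0.0]
contact_force: [0.5, -1.4, 0.7]
gripper_width: 0.995
grasp_force: 0.0
```

```bash
python3 -c "
from plant import *;import numpy as np
s=state();[print(k,np.round(s[k],3)) for k in('time','joint_pos','tool_pos','tool_rot')]"
```

```text
time 2.2
joint_pos [-0.878  0.172  0.956 -0.     2.013  0.257]
tool_pos [ 0.482 -0.464  0.575]
tool_rot [0.    0.976 0.216 0.   ]
```

>>> apply_moves(
  targets=[
    {"translation": [0, 0, -0.5], "twist": 0, "hand": 1},
    {"translation": [0, 0, -0.5], "twist": 0, "hand": 1},
    {"translation": [0, 0, -0.5], "twist": 0, "hand": 1},
    {"translation": [0, 0, -0.5], "twist": 0, "hand": 1},
    {"translation": [0, 0, -0.5], "twist": 0, "hand": 1},
    {"translation": [0, 0, -0.5], "twist": 0, "hand": 1},
    {"translation": [0, 0, -0.5], "twist": 0, "hand": 1},
  ],
)

```text
time: 2.9
tool_pos: [0.4418, -0.4281, 0.8263]
tool_rot: [0.014, 0.976, 0.216, 0.01]
contact_force: [0.5, 0.1, 0.7]
gripper_width: 1.0
grasp_force: 0.0
```

```bash
python3 -c "
from plant import *;import numpy as np
s=state();[print(k,np.round(s[k],3)) for k in('time','joint_pos','tool_pos','tool_rot')]"
```

```text
time 2.9
joint_pos [-0.893  0.491  0.061  0.01   2.556  0.251]
tool_pos [ 0.442 -0.428  0.826]
tool_rot [0.014 0.976 0.216 0.01 ]
```

>>> apply_moves(
  targets=[
    {"translation": [0, 0, -1], "twist": 0, "hand": 1},
    {"translation": [0, 0, -1], "twist": 0, "hand": 1},
    {"translation": [0, 0, -1], "twist": 0, "hand": 1},
    {"translation": [0, 0, -1], "twist": 0, "hand": 1},
  ],
)

```text
time: 3.3
tool_pos: [0.3729, -0.3605, 0.9]
tool_rot: [0.046, 0.975, 0.216, 0.03]
contact_force: [-1.3, -0.1, -0.0]
gripper_width: 0.998
grasp_force: 0.0
```

```bash
python3 -c "
from plant import *;import numpy as np
s=state();[print(k,np.round(s[k],3)) for k in('time','joint_pos','tool_pos','tool_rot')]"
```

```text
time 3.3
joint_pos [-0.92   0.361  0.055  0.033  2.617  0.244]
tool_pos [ 0.373 -0.361  0.9  ]
tool_rot [0.046 0.975 0.216 0.03 ]
```

>>> apply_moves(
  targets=[
    {"translation": [0, 0, 0.5], "twist": 0, "hand": 1},
    {"translation": [0, 0, 0.5], "twist": 0, "hand": 1},
    {"translation": [0, 0, 0.5], "twist": 0, "hand": 1},
    {"translation": [0, 0, 0], "twist": 0, "hand": 1},
  ],
)

```text
time: 3.7
tool_pos: [0.388, -0.3767, 0.7692]
tool_rot: [0.028, 0.976, 0.216, 0.022]
contact_force: [2.6, -3.5, -4.4]
gripper_width: 1.004
grasp_force: 0.0
```

```bash
python3 - <<'E'
from plant import *;import numpy as np
from scipy.spatial.transform import Rotation as R
from scipy.optimize import least_squares
s=state();[print(k,np.round(s[k],4).tolist()) for k in('time','joint_pos','tool_pos','tool_rot')]
D=[([-1.254,.053,1.613,0,1.476,-.119],[.2636,-.566,.2521],[0,.9764,.2162,0]),([-.878,.172,.956,0,2.013,.257],[.4822,-.4643,.5752],[0,.976,.216,0]),
([-.893,.491,.061,.01,2.556,.251],[.442,-.428,.826],[.014,.976,.216,.01]),([-.92,.361,.055,.033,2.617,.244],[.3729,-.3605,.9],[.046,.975,.216,.03]),(s['joint_pos'],s['tool_pos'],s['tool_rot'])]
import json;json.dump([[list(map(float,x)) for x in d] for d in D],open('data.json','w'))
def fk(q,v):
    a,h,p1,q1,p2,q2,Lt=v
    T=R.from_euler('z',q[0]);p=np.array([0,0,h])+T.apply([a,0,0])
    T=T*R.from_euler('y',q[1]);p=p+T.apply([q1,0,p1])
    T=T*R.from_euler('y',q[2]);p=p+T.apply([q2,0,p2])
    T=T*R.from_euler('z',q[3])*R.from_euler('y',q[4]);p=p+T.apply([0,0,Lt])
    return p,T*R.from_euler('z',q[5])
f=lambda v:np.concatenate([fk(d[0],v)[0]-d[1] for d in D]+[1e-3*(v-[0,.3,.5,0,.5,0,.2])])
r=least_squares(f,[0,.3,.5,0,.5,0,.2]);print(np.round(r.x,4),np.round(r.fun[:15],4))
for d in D:
    t=fk(d[0],r.x)[1];o=R.from_quat(np.roll(d[2],-1));print(np.round((t.inv()*o).as_rotvec(),3), np.round(o.apply([0,0,1]),3),np.round(t.apply([0,0,1]),3))
E
```

```text
time 3.7
joint_pos [-0.9161, 0.04, 0.7486, 0.0216, 2.2834, 0.234]
tool_pos [0.388, -0.3767, 0.7692]
tool_rot [0.028, 0.9758, 0.2158, 0.0221]
[-0.014   0.993   0.5243 -0.0368  0.6617  0.0085  1.2072] [-0.066  -0.0368 -0.0122 -0.0723 -0.0295  0.0093 -0.0634 -0.0317 -0.0008
 -0.0284 -0.059  -0.0016 -0.05   -0.0313  0.0054]
[-0.    -0.     1.571] [ 0.  0. -1.] [-0.  0. -1.]
[1.000e-03 0.000e+00 1.571e+00] [ 0.  0. -1.] [ 0. -0. -1.]
[-0.   -0.    1.57] [ 0.026 -0.023 -0.999] [ 0.025 -0.023 -0.999]
[ 0.000e+00 -1.000e-03  1.571e+00] [ 0.078 -0.077 -0.994] [ 0.079 -0.076 -0.994]
[-0.     0.     1.571] [ 0.055 -0.045 -0.997] [ 0.055 -0.045 -0.997]
```

```bash
cat > k.py <<'E'
import numpy as np,json
from scipy.spatial.transform import Rotation as R
from scipy.optimize import least_squares
N0=np.array([0,.3,.5,0,.5,0,.2,.07,0])
def fk(q,v):
    a,h,p1,q1,p2,q2,Lt,b,c=v
    T=R.from_euler('z',q[0]);p=np.array([0,0,h])+T.apply([a,b,0])
    T=T*R.from_euler('y',q[1]);p=p+T.apply([q1,0,p1])
    T=T*R.from_euler('y',q[2]);p=p+T.apply([q2,0,p2])
    T=T*R.from_euler('z',q[3]);p=p+T.apply([0,c,0])
    T=T*R.from_euler('y',q[4]);p=p+T.apply([0,0,Lt])
    return p,T*R.from_euler('z',q[5]+np.pi/2)
def calib():
    D=json.load(open('data.json'))
    f=lambda v:np.concatenate([fk(d[0],v)[0]-d[1] for d in D]+[1e-3*(v-N0)])
    r=least_squares(f,N0);return r.x,np.abs(r.fun[:3*len(D)]).reshape(-1,3).max(1)
LO=np.array([-3.01,-1.01,.06,-1.02,.09,-3.14]);HI=np.array([3.01,2.22,2.58,4.17,2.62,3.14])
def ik(p,Rt,v,seeds=40,q0=None):
    best=None;rng=np.random.default_rng(0)
    for i in range(seeds):
        s=q0 if (i==0 and q0 is not None) else rng.uniform(LO,HI)
        def f(q):
            P,T=fk(q,v);return np.r_[(P-p)*5,(T.inv()*Rt).as_rotvec()]
        r=least_squares(f,np.clip(s,LO+1e-3,HI-1e-3),bounds=(LO,HI))
        if best is None or r.cost<best.cost:best=r
        if best.cost<1e-8:break
    return best.x,best.cost
E
python3 - <<'E'
from k import *
v,e=calib();print(np.round(v,4),np.round(e,4))
# feasibility with tool tilted al outward, azimuth psi, both y signs
for al in(40,55,65):
  for psi in(-.2,-.2+np.pi):
    a=np.radians(al);z=np.array([np.sin(a)*np.cos(psi),np.sin(a)*np.sin(psi),-np.cos(a)]);y=np.array([-np.sin(psi),np.cos(psi),0])
    for nm,p in(('cup',(.43,.31,.08)),('mid',(.45,.2,.08)),('bowl',(.60,.01,.15)),('box',(.47,-.335,.19))):
        o=[]
        for sg in(1,-1):
            Rt=R.from_matrix(np.c_[np.cross(y*sg,z),y*sg,z]);q,c=ik(np.array(p),Rt,v,15);o.append((round(c,6),np.round(q,2).tolist()))
        print(al,round(psi,2),nm,o)
E
```

```text
[-0.0054  0.2239  0.4265  0.0028  0.612   0.0971  0.2428  0.1521 -0.0778] [0.0002 0.0002 0.0002 0.0002 0.0001]
40 -0.2 cup [(np.float64(0.0), [0.65, -0.12, 2.3, -0.9, 0.66, -0.07]), (np.float64(0.0), [0.65, -0.12, 2.3, -0.9, 0.66, 3.07])]
40 -0.2 mid [(np.float64(0.0), [0.4, -0.3, 2.44, -0.79, 0.53, -0.37]), (np.float64(0.0), [0.4, -0.3, 2.44, -0.79, 0.53, 2.77])]
40 -0.2 bowl [(np.float64(0.0), [-0.08, -0.22, 2.17, -0.16, 0.5, -1.33]), (np.float64(0.0), [-0.08, -0.22, 2.17, -0.16, 0.5, 1.81])]
40 -0.2 box [(np.float64(0.0), [-0.96, -0.34, 2.1, 0.59, 0.93, -2.58]), (np.float64(0.0), [-0.96, -0.34, 2.1, 0.59, 0.93, 0.56])]
40 2.94 cup [(np.float64(0.0), [0.32, 0.32, 1.67, 0.33, 1.77, 2.06]), (np.float64(0.0), [0.32, 0.32, 1.67, 0.33, 1.77, -1.09])]
40 2.94 mid [(np.float64(0.0), [0.15, 0.29, 1.73, 0.23, 1.79, 1.89]), (np.float64(0.0), [0.15, 0.29, 1.73, 0.23, 1.79, -1.25])]
40 2.94 bowl [(np.float64(0.0), [-0.13, 0.47, 1.38, 0.05, 1.99, 1.65]), (np.float64(0.0), [-0.13, 0.47, 1.38, 0.05, 1.99, -1.49])]
40 2.94 box [(np.float64(0.0), [-0.64, 0.37, 1.49, -0.29, 1.92, 1.12]), (np.float64
[... 1467 characters left out ...]
64(0.001921), [-0.25, -0.35, 2.3, 1.38, 0.09, 0.17])]
65 -0.2 box [(np.float64(0.0), [-1.18, -0.44, 2.26, 1.21, 0.94, 3.14]), (np.float64(0.0), [-1.18, -0.44, 2.26, 1.21, 0.94, -0.0])]
65 2.94 cup [(np.float64(0.0), [0.27, 0.54, 1.52, 0.5, 2.11, 2.06]), (np.float64(0.0), [0.27, 0.54, 1.52, 0.5, 2.11, -1.08])]
65 2.94 mid [(np.float64(0.0), [0.12, 0.52, 1.57, 0.34, 2.14, 1.9]), (np.float64(0.0), [0.12, 0.52, 1.57, 0.34, 2.14, -1.25])]
65 2.94 bowl [(np.float64(0.0), [-0.13, 0.69, 1.21, 0.09, 2.37, 1.66]), (np.float64(0.0), [-0.13, 0.69, 1.21, 0.09, 2.37, -1.48])]
65 2.94 box [(np.float64(0.0), [-0.61, 0.59, 1.36, -0.48, 2.23, 1.08]), (np.float64(0.0), [-0.61, 0.59, 1.36, -0.48, 2.23, -2.06])]
```

```bash
cat >> k.py <<'E'
V=calib()[0]
def row(q,tr,tw,w):
    P,T=fk(q,V);d=np.array(tr)*.1;n=np.linalg.norm(d);d=d*min(1,.05/max(n,1e-9));p=P+T.apply(d);Rt=T*R.from_euler('z',tw*.1)
    f=lambda x:np.r_[fk(x,V)[0]-p,w*(fk(x,V)[1].inv()*Rt).as_rotvec()]
    dq=np.array([2.57,2.57,3.14,3.14,3.14,3.14])*.07
    lo=np.maximum(LO,q-dq);hi=np.minimum(HI,q+dq)
    return least_squares(f,np.clip(q,lo+1e-6,hi-1e-6),bounds=(lo,hi)).x
def tilt(q):
    z=fk(q,V)[1].apply([0,0,1]);return round(float(np.degrees(np.arccos(-z[2]))),1),round(float(np.arctan2(z[1],z[0])),2)
E
python3 - <<'E'
from k import *
B=np.array([-.878,.172,.956,0,2.013,.257])
for w in(.1,.3,1):
    q=B
    for i in range(7):q=row(q,(0,0,-.5),0,w)
    print(w,np.round(q,3),end=' ')
    for i in range(4):q=row(q,(0,0,-1),0,w)
    print(np.round(q,3),tilt(q))
for w in(.1,.3,1):
  for z in (.15,.3,.45):
    psi=-.2;y=np.array([-np.sin(psi),np.cos(psi),0])*1;zz=np.array([0,0,-1.]);Rt=R.from_matrix(np.c_[np.cross(y,zz),y,zz])
    p=np.array([.40*np.cos(psi)-.0745*np.sin(psi),.4*np.sin(psi)+.0745*np.cos(psi),z]);q,c=ik(p,Rt,V)
    o=[]
    for i in range(60):
        T=fk(q,V)[1];q=row(q,T.inv().apply([-.5*np.cos(psi),-.5*np.sin(psi),0]),0,w)
        if i%15==14:o.append((tilt(q),np.round(fk(q,V)[0],2).tolist(),np.round(q,2).tolist()))
    print(w,z,round(c,5));[print('   ',x) for x in o]
E
```

```text
0.1 [-0.923  0.39   0.06   0.116  2.255  0.305] [-1.065  0.166  0.06   0.312  2.096  0.34 ] (47.7, -0.7)
0.3 [-0.902  0.446  0.06   0.05   2.479  0.275] [-0.97   0.273  0.06   0.156  2.445  0.302] (21.2, -0.69)
1 [-0.892  0.478  0.06   0.006  2.586  0.248] [-0.911  0.346  0.121  0.01   2.62   0.233] (3.1, -0.82)
0.1 0.15 0.0
    ((54.8, -2.57), [-0.27, 0.18, 0.17], [1.58, -0.77, 2.45, 0.84, 1.94, 0.2])
    ((54.9, -2.57), [-1.01, 0.33, 0.17], [2.55, 0.91, 0.69, 0.92, 1.22, 0.86])
    ((96.9, 2.77), [-1.25, 0.34, 0.18], [2.71, 1.46, 0.06, 2.42, 0.09, -0.44])
    ((97.7, 2.79), [-1.26, 0.3, 0.2], [2.73, 1.44, 0.06, 2.42, 0.09, -0.44])
0.1 0.3 0.0
    ((53.1, -2.44), [-0.25, 0.18, 0.29], [1.58, -0.85, 2.28, 0.86, 2.2, 0.26])
    ((53.1, -2.44), [-0.99, 0.33, 0.29], [2.54, 0.86, 0.57, 0.89, 1.45, 0.88])
    ((100.6, 2.77), [-1.25, 0.34, 0.26], [2.71, 1.39, 0.06, 2.42, 0.09, -0.49])
    ((99.8, 2.79), [-1.26, 0.3, 0.25], [2.73, 1.41, 0.06, 2.42, 0.09, -0.49])
0.1 0.45 0.0
    ((31.7, -2.46), [-0.22, 0.18, 0.46], [1.67, -0.88, 1.95, 0.63, 2.3, 0.38])
    ((33.6, -2.54), [-0.95, 0.33, 0.46]
[... 1432 characters left out ...]
97), [-1.08, 0.29, 0.03], [2.8, 1.41, 0.06, 0.06, 1.33, 1.43])
1 0.3 0.0
    ((3.8, -2.65), [-0.08, 0.26, 0.35], [1.55, -0.92, 2.15, 0.06, 1.94, 0.2])
    ((3.8, -2.65), [-0.82, 0.41, 0.35], [2.58, 0.74, 0.58, 0.06, 1.79, 1.22])
    ((11.3, 3.05), [-1.01, 0.34, 0.19], [2.73, 1.24, 0.06, 0.06, 1.66, 1.38])
    ((20.8, 2.97), [-1.08, 0.29, 0.09], [2.8, 1.34, 0.06, 0.06, 1.38, 1.44])
1 0.45 0.0
    ((3.3, -2.87), [-0.1, 0.2, 0.54], [1.61, -0.92, 1.83, 0.07, 2.25, 0.29])
    ((3.6, -2.91), [-0.81, 0.34, 0.53], [2.65, 0.78, 0.22, 0.05, 2.1, 1.3])
    ((11.6, 3.0), [-1.0, 0.3, 0.29], [2.77, 1.14, 0.06, 0.05, 1.74, 1.41])
    ((21.2, 2.96), [-1.08, 0.27, 0.15], [2.82, 1.29, 0.06, 0.05, 1.42, 1.46])
```

```bash
python3 - <<'E'
from k import *
w=.7;psi=-.2
for z in (.3,.5,.7):
  for el in(0,30,60,-30,'t'):
    y=np.array([-np.sin(psi),np.cos(psi),0]);zz=np.array([0,0,-1.]);Rt=R.from_matrix(np.c_[np.cross(y,zz),y,zz])
    p=np.array([.8*np.cos(psi)-.0745*np.sin(psi),.8*np.sin(psi)+.0745*np.cos(psi),z]);q,c=ik(p,Rt,V)
    o=[]
    for i in range(61):
        T=fk(q,V)[1]
        if el=='t': d=T.apply([1,0,0]);d=d*np.sign(d[0])*.5
        else: e=np.radians(el);d=.5*np.array([np.cos(psi)*np.cos(e),np.sin(psi)*np.cos(e),np.sin(e)])
        q=row(q,T.inv().apply(d),0,w)
        if i%20==0:o.append((tilt(q),np.round(fk(q,V)[0],2).tolist(),np.round(q[:5],2).tolist()))
    print(z,el,round(c,5));[print('   ',x) for x in o]
# feasibility for outward tilt psi=-.2 at pick places
for al in(50,55,60):
  a=np.radians(al);z=np.array([np.sin(a)*np.cos(psi),np.sin(a)*np.sin(psi),-np.cos(a)]);y=np.array([-np.sin(psi),np.cos(psi),0])
  Rt=R.from_matrix(np.c_[np.cross(y,z),y,z])
  for p in((.45,-.15,.078),(.5,-.15,.078),(.62,-.1,.078),(.62,.15,.078),(.7,.15,.078),(.62,0,.12),(.55,0,.12),(.47,-.335,.13),(.47,-.335,.25)):
    q,c=ik(np.array(p),Rt,V,15);print(al,p,round(c,5),np.round(q,2).tolist())
E
```

```text
0.3 0 0.0
    ((0.0, -0.2), [0.85, -0.1, 0.3], [-0.2, 0.58, 0.89, -0.0, 1.67])
    ((21.2, -0.13), [1.1, -0.18, 0.14], [-0.24, 1.3, 0.06, 0.04, 1.42])
    ((43.6, -0.14), [1.19, -0.22, 0.08], [-0.26, 1.41, 0.06, 0.11, 0.92])
    ((60.1, -0.14), [1.23, -0.24, 0.08], [-0.28, 1.45, 0.06, 0.21, 0.6])
0.3 30 0.0
    ((nan, -0.2), [0.84, -0.09, 0.32], [-0.2, 0.56, 0.88, 0.0, 1.7])
    ((21.5, -0.12), [0.99, -0.16, 0.48], [-0.25, 0.95, 0.06, 0.05, 1.76])
    ((46.6, -0.13), [1.07, -0.2, 0.56], [-0.27, 0.93, 0.06, 0.1, 1.34])
    ((68.9, -0.14), [1.12, -0.22, 0.62], [-0.28, 0.94, 0.06, 0.17, 0.95])
0.3 60 0.0
    ((0.0, -0.2), [0.82, -0.09, 0.34], [-0.2, 0.51, 0.92, -0.0, 1.71])
    ((17.5, -0.1), [0.77, -0.12, 0.76], [-0.26, 0.61, 0.06, 0.06, 2.17])
    ((41.0, -0.1), [0.72, -0.13, 0.91], [-0.32, 0.44, 0.06, 0.15, 1.93])
    ((66.2, -0.11), [0.75, -0.14, 1.02], [-0.36, 0.39, 0.06, 0.23, 1.54])
0.3 -30 0.0
    ((0.0, -0.11), [0.84, -0.09, 0.27], [-0.2, 0.57, 0.95, 0.0, 1.62])
    ((17.1, -0.12), [1.08, -0.18, -0.2], [-0.24, 1.62, 0.06, 0.04, 1.16])
    ((35.1, -0.13), [1.07, -0.2, -0.4], [-0
[... 4724 characters left out ...]
0.15, 0.078) 0.0 [-0.77, -0.5, 2.48, 1.23, 0.52, -3.06]
60 (0.62, -0.1, 0.078) 0.0 [-0.48, -0.13, 2.21, 1.42, 0.25, -3.13]
60 (0.62, 0.15, 0.078) 0.0 [-0.07, -0.04, 2.34, 3.66, 0.23, 1.13]
60 (0.7, 0.15, 0.078) 0.0 [-0.05, 0.15, 2.15, 3.73, 0.23, 1.07]
60 (0.62, 0, 0.12) 0.00268 [-0.22, -0.21, 2.22, 1.05, 0.09, -2.62]
60 (0.55, 0, 0.12) 0.00206 [-0.17, -0.39, 2.41, 0.41, 0.09, -1.96]
60 (0.47, -0.335, 0.13) 0.0 [-1.16, -0.31, 2.26, 1.19, 0.87, 3.08]
60 (0.47, -0.335, 0.25) 0.0 [-1.12, -0.52, 2.19, 1.0, 0.96, -2.88]k.py:36: RuntimeWarning: invalid value encountered in arccos
  z=fk(q,V)[1].apply([0,0,1]);return round(float(np.degrees(np.arccos(-z[2]))),1),round(float(np.arctan2(z[1],z[0])),2)
```

```bash
python3 - <<'E'
from k import *
psi=-.2+np.pi/2
def Rp(al,tw,sg=1):
    a=np.radians(al);z=np.array([np.sin(a)*np.cos(psi),np.sin(a)*np.sin(psi),-np.cos(a)]);y=sg*np.array([-np.sin(psi),np.cos(psi),0])
    return R.from_matrix(np.c_[np.cross(y,z),y,z])*R.from_euler('z',tw)
for al in(55,60,65):
  q=None
  for nm,p in(('cup',(.43,.30,.08)),('P',(.43,.2,.08)),('mid',(.45,.15,.25)),('pour',(.56,.06,.15)),('pourhi',(.56,.06,.25)),('box',(.47,-.335,.25)),('boxlow',(.47,-.335,.13))):
    q,c=ik(np.array(p),Rp(al,0,1),V,15,q);print(al,nm,round(c,5),np.round(q,2).tolist())
# push sim at azimuth psi
for w in(.7,1):
  for z in(.4,.6):
    y=np.array([-np.sin(psi),np.cos(psi),0]);zz=np.array([0,0,-1.]);Rt=R.from_matrix(np.c_[np.cross(y,zz),y,zz])
    p=np.array([.8*np.cos(psi)-.0745*np.sin(psi),.8*np.sin(psi)+.0745*np.cos(psi),z]);q,c=ik(p,Rt,V);e=np.radians(30)
    for i in range(61):
        T=fk(q,V)[1];q=row(q,T.inv().apply(.5*np.array([np.cos(psi)*np.cos(e),np.sin(psi)*np.cos(e),np.sin(e)])),0,w)
        if i%15==0:print(w,z,i,tilt(q),np.round(fk(q,V)[0],2),np.round(q,2))
E
```

```text
55 cup 0.0 [-0.02, -0.19, 2.23, 1.06, 1.17, 2.83]
55 P 0.0 [-0.27, -0.23, 2.26, 0.99, 1.36, 2.71]
55 mid 0.0 [-0.37, -0.47, 2.13, 0.94, 1.66, 2.97]
55 pour 0.0 [-0.45, 0.03, 1.9, 0.92, 1.56, 2.71]
55 pourhi 0.0 [-0.45, -0.11, 1.85, 0.92, 1.68, 2.86]
55 box 0.0 [-1.02, 0.24, 1.5, 0.69, 2.09, 2.45]
55 boxlow 0.0 [-1.02, 0.38, 1.55, 0.64, 1.94, 2.32]
60 cup 0.0 [-0.07, -0.17, 2.24, 1.15, 1.22, 2.75]
60 P 0.0 [-0.31, -0.19, 2.27, 1.06, 1.41, 2.64]
60 mid 0.0 [-0.41, -0.46, 2.15, 1.02, 1.69, 2.93]
60 pour 0.0 [-0.48, 0.05, 1.9, 0.98, 1.61, 2.67]
60 pourhi 0.0 [-0.48, -0.09, 1.86, 1.0, 1.71, 2.83]
60 box 0.0 [-1.04, 0.27, 1.49, 0.76, 2.14, 2.46]
60 boxlow 0.0 [-1.04, 0.41, 1.53, 0.69, 2.0, 2.33]
65 cup 0.0 [-0.11, -0.13, 2.25, 1.23, 1.28, 2.66]
65 P 0.0 [-0.35, -0.15, 2.27, 1.12, 1.47, 2.58]
65 mid 0.0 [-0.45, -0.44, 2.17, 1.1, 1.73, 2.89]
65 pour 0.0 [-0.5, 0.08, 1.9, 1.05, 1.65, 2.64]
65 pourhi 0.0 [-0.51, -0.07, 1.87, 1.07, 1.75, 2.8]
65 box 0.0 [-1.05, 0.3, 1.48, 0.82, 2.19, 2.48]
65 boxlow 0.0 [-1.05, 0.45, 1.52, 0.74, 2.05, 2.33]
0.7 0.4 0 (0.0, 1.39) [0.09 0.84 0.42] [ 1.37  0.58  0
[... 795 characters left out ...]
1.87 -1.57]
1 0.4 15 (8.1, 1.46) [0.15 0.93 0.5 ] [ 1.33  0.92  0.06  0.02  2.02 -1.6 ]
1 0.4 30 (17.5, 1.44) [0.17 0.96 0.52] [ 1.31  0.91  0.06  0.04  1.87 -1.62]
1 0.4 45 (27.3, 1.44) [0.19 0.99 0.53] [ 1.29  0.9   0.06  0.07  1.7  -1.62]
1 0.4 60 (37.2, 1.43) [0.2  1.03 0.55] [ 1.29  0.91  0.06  0.08  1.53 -1.63]
1 0.6 0 (0.3, 1.48) [0.09 0.82 0.61] [ 1.37  0.75  0.12  0.    2.26 -1.57]
1 0.6 15 (8.8, 1.47) [0.14 0.88 0.57] [ 1.32  0.84  0.06  0.03  2.09 -1.6 ]
1 0.6 30 (18.1, 1.45) [0.17 0.93 0.56] [ 1.3   0.86  0.06  0.05  1.9  -1.62]
1 0.6 45 (27.9, 1.44) [0.19 0.98 0.56] [ 1.29  0.88  0.06  0.07  1.72 -1.62]
1 0.6 60 (37.7, 1.43) [0.2  1.02 0.56] [ 1.29  0.9   0.06  0.09  1.53 -1.63]
```

>>> apply_moves(
  targets=[
    {"translation": [0, 0, 0.4], "twist": -0.9, "hand": 1},
    {"translation": [0, 0, 0.4], "twist": -0.9, "hand": 1},
    {"translation": [0, 0, 0.4], "twist": -0.9, "hand": 1},
    {"translation": [0, 0, 0.4], "twist": -0.9, "hand": 1},
    {"translation": [0, 0, 0.4], "twist": -0.9, "hand": 1},
    {"translation": [0, 0, 0.4], "twist": -0.9, "hand": 1},
    {"translation": [0, 0, 0.4], "twist": -0.85, "hand": 1},
  ],
)

```text
time: 4.4
tool_pos: [0.4081, -0.3955, 0.5174]
tool_rot: [0.057, 0.86, 0.506, 0.015]
contact_force: [0.7, 0.0, 0.9]
gripper_width: 1.001
grasp_force: 0.0
```

```bash
cat > go.py <<'E'
import sys
from k import *
from plant import state
def show():
    s=state();T=R.from_quat(np.roll(s['tool_rot'],-1));z=T.apply([0,0,1]);x=T.apply([1,0,0]);y=T.apply([0,1,0])
    print('t',round(s['time'],2),'p',np.round(s['tool_pos'],4),'F',np.round(s['contact_force'],1),'grip',np.round(s['gripper_width'],3),np.round(s['grasp_force'],1))
    print(' x',np.round(x,3),'az',round(np.arctan2(x[1],x[0]),3),'y',np.round(y,3),'z',np.round(z,3),'tilt',round(np.degrees(np.arccos(-z[2])),1),'psi',round(np.arctan2(z[1],z[0]),3),'q',np.round(s['joint_pos'],2))
    return s,T
def to(p,T=None,pos=None):
    s=state();T=T or R.from_quat(np.roll(s['tool_rot'],-1));d=T.inv().apply(np.array(p)-(s['tool_pos'] if pos is None else pos))*10
    print(' to',p,'units',np.round(d,2),'rows>=',round(np.linalg.norm(d)/.5,1))
E
python3 - <<'E'
from go import *
show();to([.431,.311,.25]);to([.431,.311,.25],pos=[.431,.311,.075])
E
```

```text
t 4.4 p [ 0.4081 -0.3955  0.5174] F [0.7 0.  0.9] grip 1.001 0.0
 x [ 0.487  0.873 -0.031] az 1.062 y [ 0.87  -0.481  0.113] z [ 0.084 -0.082 -0.993] tilt 6.8 psi -0.776 q [-0.91 -0.17  1.4   0.02  1.8  -0.4 ]
 to [0.431, 0.311, 0.25] units [ 6.36 -3.5   2.09] rows>= 15.1
 to [0.431, 0.311, 0.25] units [-0.05  0.2  -1.74] rows>= 3.5
```

>>> apply_moves(
  targets=[
    {"translation": [0.4, -0.22, 0.13], "twist": 0, "hand": 1},
    {"translation": [0.4, -0.22, 0.13], "twist": 0, "hand": 1},
    {"translation": [0.4, -0.22, 0.13], "twist": 0, "hand": 1},
    {"translation": [0.4, -0.22, 0.13], "twist": 0, "hand": 1},
    {"translation": [0.4, -0.22, 0.13], "twist": 0, "hand": 1},
    {"translation": [0.4, -0.22, 0.13], "twist": 0, "hand": 1},
    {"translation": [0.4, -0.22, 0.13], "twist": 0, "hand": 1},
    {"translation": [0.4, -0.22, 0.13], "twist": 0, "hand": 1},
  ],
)

```text
time: 5.2
tool_pos: [0.4212, -0.0363, 0.3887]
tool_rot: [0.056, 0.861, 0.504, 0.019]
contact_force: [0.4, 0.5, -0.6]
gripper_width: 1.005
grasp_force: 0.0
```

>>> apply_moves(
  targets=[
    {"translation": [0.4, -0.22, 0.13], "twist": 0, "hand": 1},
    {"translation": [0.4, -0.22, 0.13], "twist": 0, "hand": 1},
    {"translation": [0.4, -0.22, 0.13], "twist": 0, "hand": 1},
    {"translation": [0.4, -0.22, 0.13], "twist": 0, "hand": 1},
    {"translation": [0.4, -0.22, 0.13], "twist": 0, "hand": 1},
    {"translation": [0.4, -0.22, 0.13], "twist": 0, "hand": 1},
    {"translation": [0.36, -0.2, 0.13], "twist": 0, "hand": 1},
    {"translation": [0, 0, 0], "twist": 0, "hand": 1},
  ],
)

```text
time: 6.0
tool_pos: [0.4315, 0.2757, 0.2708]
tool_rot: [0.051, 0.86, 0.507, 0.017]
contact_force: [-0.8, -0.1, -0.4]
gripper_width: 1.0
grasp_force: 0.0
```

```bash
python3 - <<'E'
from go import *
show();to([.431,.311,.077])
E
```

```text
t 6.0 p [0.4315 0.2757 0.2708] F [-0.8 -0.1 -0.4] grip 1.0 0.0
 x [ 0.485  0.874 -0.023] az 1.064 y [ 0.871 -0.48   0.105] z [ 0.081 -0.071 -0.994] tilt 6.2 psi -0.722 q [ 0.47 -0.25  1.87 -0.1   1.48  0.99]
 to [0.431, 0.311, 0.077] units [ 0.35 -0.38  1.9 ] rows>= 3.9
```

>>> apply_moves(
  targets=[
    {"translation": [0.18, -0.19, 0.1], "twist": 0, "hand": 1},
    {"translation": [0.17, -0.19, 0.1], "twist": 0, "hand": 1},
    {"translation": [0, 0, 0.4], "twist": 0, "hand": 1},
    {"translation": [0, 0, 0.4], "twist": 0, "hand": 1},
    {"translation": [0, 0, 0.4], "twist": 0, "hand": 1},
    {"translation": [0, 0, 0.3], "twist": 0, "hand": 1},
    {"translation": [0, 0, 0.2], "twist": 0, "hand": 1},
    {"translation": [0, 0, 0], "twist": 0, "hand": 1},
  ],
)

```text
time: 6.8
tool_pos: [0.4309, 0.306, 0.0745]
tool_rot: [0.052, 0.862, 0.504, 0.015]
contact_force: [-0.4, 0.4, -0.1]
gripper_width: 0.999
grasp_force: 0.0
```

```bash
python3 - <<'E'
from go import *
from plant import *;import cv2
show();to([.431,.311,.077])
fs=[grab_frame(c) for c in("top","scene")]
cv2.imwrite('pics/g1.png',np.hstack([cv2.resize(fs[0][190:300,90:230],(420,330)),cv2.resize(fs[1][60:180,200:330],(358,330))])[:,:,::-1])
E
```

```text
t 6.8 p [0.4309 0.306  0.0745] F [-0.4  0.4 -0.1] grip 0.999 0.0
 x [ 0.491  0.871 -0.027] az 1.058 y [ 0.868 -0.486  0.105] z [ 0.078 -0.074 -0.994] tilt 6.2 psi -0.759 q [ 0.53 -0.    1.99 -0.12  1.13  1.09]
 to [0.431, 0.311, 0.077] units [ 0.04 -0.02 -0.03] rows>= 0.1
```

View pics/g1.png

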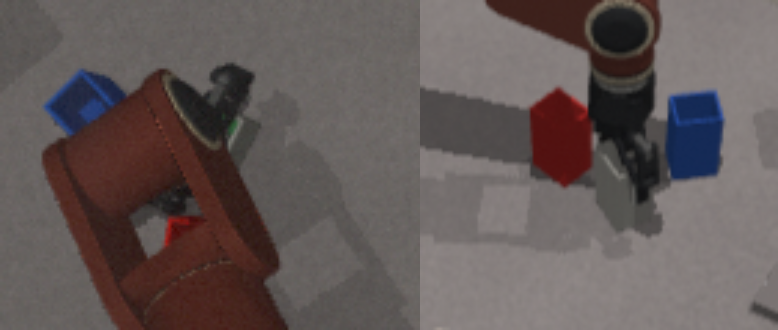

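The picture shows the fingers straddling the steel cup, with red and blue clear on either side. I'll close, then lift.

>>> apply_moves(
  targets=[
    {"translation": [0, 0, 0], "twist": 0, "hand": 0.5},
    {"translation": [0, 0, 0], "twist": 0, "hand": 0},
    {"translation": [0, 0, 0], "twist": 0, "hand": 0},
    {"translation": [0, 0, 0], "twist": 0, "hand": 0},
  ],
)

```text
time: 7.3
tool_pos: [0.4293, 0.307, 0.0772]
tool_rot: [0.051, 0.861, 0.505, 0.017]
contact_force: [-3.2, 1.4, 10.2]
gripper_width: 0.72
grasp_force: 61.4
```

```bash
python3 - <<'E'
from go import *
show()
E
```

```text
t 7.3 p [0.4293 0.307  0.0772] F [-3.2  1.4 10.2] grip 0.72 61.4
 x [ 0.49   0.872 -0.022] az 1.059 y [ 0.868 -0.485  0.105] z [ 0.081 -0.07  -0.994] tilt 6.2 psi -0.713 q [ 0.53 -0.01  1.99 -0.11  1.13  1.09]
```

>>> apply_moves(
  targets=[
    {"translation": [0, 0, -0.2], "twist": 0, "hand": 0},
    {"translation": [0, 0, -0.3], "twist": -0.5, "hand": 0},
    {"translation": [0, 0, 0], "twist": -0.9, "hand": 0},
    {"translation": [0, 0, 0], "twist": -0.9, "hand": 0},
    {"translation": [0, 0, 0], "twist": -0.8, "hand": 0},
    {"translation": [0, 0, 0], "twist": 0, "hand": 0},
  ],
)

```text
time: 7.9
tool_pos: [0.4239, 0.3091, 0.1238]
tool_rot: [0.054, 0.773, 0.632, 0.007]
contact_force: [-1.1, -0.4, -1.7]
gripper_width: 0.722
grasp_force: 62.2
```

```bash
python3 - <<'E'
from go import *
show();to([.44,.20,.125]);to([.44,.20,.081],pos=[.44,.2,.125])
E
```

```text
t 7.9 p [0.4239 0.3091 0.1238] F [-1.1 -0.4 -1.7] grip 0.722 62.2
 x [ 0.201  0.978 -0.057] az 1.368 y [ 0.976 -0.195  0.092] z [ 0.079 -0.074 -0.994] tilt 6.2 psi -0.75 q [ 0.54 -0.08  1.97 -0.11  1.22  0.78]
 to [0.44, 0.2, 0.125] units [-1.03  0.37  0.08] rows>= 2.2
 to [0.44, 0.2, 0.081] units [ 0.02 -0.04  0.44] rows>= 0.9
```

>>> apply_moves(
  targets=[
    {"translation": [-0.26, 0.09, 0.02], "twist": 0, "hand": 0},
    {"translation": [-0.26, 0.09, 0.02], "twist": 0, "hand": 0},
    {"translation": [-0.26, 0.09, 0.02], "twist": 0, "hand": 0},
    {"translation": [-0.25, 0.1, 0.02], "twist": 0, "hand": 0},
    {"translation": [0, 0, 0.2], "twist": 0, "hand": 0},
    {"translation": [0, 0, 0.15], "twist": 0, "hand": 0},
    {"translation": [0, 0, 0.1], "twist": 0, "hand": 0},
    {"translation": [0, 0, 0], "twist": 0, "hand": 0},
  ],
)

```text
time: 8.7
tool_pos: [0.4427, 0.1966, 0.0786]
tool_rot: [0.053, 0.773, 0.632, 0.006]
contact_force: [-0.1, -0.1, -1.5]
gripper_width: 0.718
grasp_force: 62.3
```

```bash
python3 - <<'E'
from go import *
show()
E
```

```text
t 8.7 p [0.4427 0.1966 0.0786] F [-0.1 -0.1 -1.5] grip 0.718 62.3
 x [ 0.202  0.978 -0.058] az 1.367 y [ 0.976 -0.196  0.09 ] z [ 0.076 -0.075 -0.994] tilt 6.1 psi -0.78 q [ 0.32 -0.13  2.1  -0.11  1.12  0.56]
```

>>> apply_moves(
  targets=[
    {"translation": [0, 0, 0.03], "twist": 0, "hand": 0},
    {"translation": [0, 0, 0.02], "twist": 0, "hand": 0},
    {"translation": [0, 0, 0], "twist": 0, "hand": 0},
    {"translation": [0, 0, 0], "twist": 0, "hand": 0.8},
    {"translation": [0, 0, 0], "twist": 0, "hand": 1},
    {"translation": [0, 0, 0], "twist": 0, "hand": 1},
    {"translation": [0, 0, 0], "twist": 0, "hand": 1},
  ],
)

```text
time: 9.4
tool_pos: [0.4435, 0.1966, 0.0742]
tool_rot: [0.054, 0.773, 0.632, 0.007]
contact_force: [0.0, 0.4, -0.1]
gripper_width: 1.002
grasp_force: 0.0
```

```bash
python3 - <<'E'
from go import *
s,T=show()
psi=1.37
for r,z in((.75,.5),(.8,.5)):
    to([r*np.cos(psi)-.0745*np.sin(psi),r*np.sin(psi)+.0745*np.cos(psi),z],pos=s['tool_pos']+T.apply([0,0,-.25]))
print(np.round(T.inv().apply([np.cos(psi)*.87,np.sin(psi)*.87,.5]),2))
E
```

```text
t 9.4 p [0.4435 0.1966 0.0742] F [ 0.   0.4 -0.1] grip 1.002 0.0
 x [ 0.201  0.978 -0.058] az 1.368 y [ 0.976 -0.195  0.091] z [ 0.078 -0.074 -0.994] tilt 6.2 psi -0.763 q [ 0.31 -0.12  2.1  -0.11  1.11  0.56]
 to [np.float64(0.07658414017398289), np.float64(0.7497900502632798), 0.5] units [ 4.43 -4.28 -2.43] rows>= 13.2
 to [np.float64(0.08655662622386155), np.float64(0.7987854533332106), 0.5] units [ 4.93 -4.27 -2.46] rows>= 13.9
[ 0.84  0.05 -0.55]
```

>>> apply_moves(
  targets=[
    {"translation": [0, 0, -0.3], "twist": 0, "hand": 1},
    {"translation": [0, 0, -0.45], "twist": 0, "hand": 1},
    {"translation": [0, 0, -0.45], "twist": 0, "hand": 1},
    {"translation": [0, 0, -0.45], "twist": 0, "hand": 1},
    {"translation": [0, 0, -0.45], "twist": 0, "hand": 1},
    {"translation": [0, 0, -0.45], "twist": 0, "hand": 1},
    {"translation": [0.35, -0.33, -0.1], "twist": 0, "hand": 1},
    {"translation": [0.35, -0.33, -0.1], "twist": 0, "hand": 1},
  ],
)

```text
time: 10.2
tool_pos: [0.3721, 0.299, 0.3402]
tool_rot: [0.054, 0.774, 0.631, 0.009]
contact_force: [0.2, 0.5, 0.1]
gripper_width: 1.001
grasp_force: 0.0
```

>>> apply_moves(
  targets=[
    {"translation": [0.35, -0.33, -0.15], "twist": 0, "hand": 1},
    {"translation": [0.35, -0.33, -0.15], "twist": 0, "hand": 1},
    {"translation": [0.35, -0.33, -0.15], "twist": 0, "hand": 1},
    {"translation": [0.35, -0.33, -0.15], "twist": 0, "hand": 1},
    {"translation": [0.35, -0.33, -0.15], "twist": 0, "hand": 1},
    {"translation": [0.35, -0.33, -0.15], "twist": 0, "hand": 1},
    {"translation": [0.35, -0.33, -0.15], "twist": 0, "hand": 1},
    {"translation": [0.35, -0.33, -0.15], "twist": 0, "hand": 1},
  ],
)

```text
time: 11.0
tool_pos: [0.1611, 0.6317, 0.4161]
tool_rot: [0.054, 0.773, 0.632, 0.007]
contact_force: [1.4, 0.0, 1.2]
gripper_width: 0.999
grasp_force: 0.0
```

```bash
python3 - <<'E'
from go import *
from plant import *;import cv2
s,T=show()
M={}
grab_frame('top');print([(round(r['score'],2),np.round(r['point'],3).tolist()) for r in recognise('top','cup')])
f=grab_frame('top');g=grab_frame('scene');cv2.imwrite('pics/p1.png',np.hstack([cv2.resize(f[190:290,110:260],(450,300)),cv2.resize(g[80:200,200:330],(325,300))])[:,:,::-1])
E
```

```text
t 11.0 p [0.1611 0.6317 0.4161] F [1.4 0.  1.2] grip 0.999 0.0
 x [ 0.201  0.978 -0.058] az 1.368 y [ 0.977 -0.195  0.091] z [ 0.078 -0.075 -0.994] tilt 6.2 psi -0.764 q [ 1.25  0.1   1.29 -0.1   1.79  1.43]
[(0.73, [0.699, -0.197, 0.077]), (0.66, [0.462, 0.43, 0.062]), (0.57, [0.45, 0.197, 0.078]), (0.55, [0.318, 0.336, 0.054])]
```

View pics/p1.png

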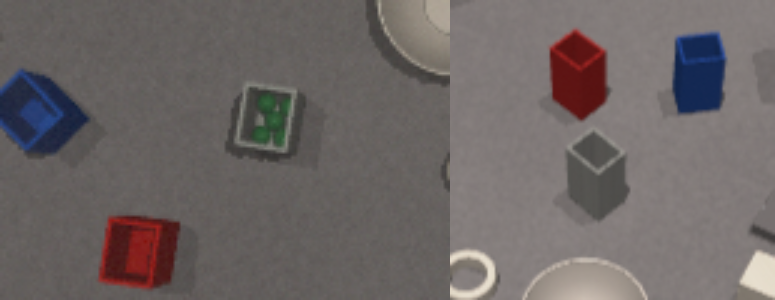

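The cup stands upright with all marbles at about (0.445, 0.197), yaw turned. Now I push past the reach limit to tilt the tool.

>>> apply_moves(
  targets=[
    {"translation": [0.43, -0.03, -0.2], "twist": 0, "hand": 1},
    {"translation": [0.43, -0.03, -0.2], "twist": 0, "hand": 1},
    {"translation": [0.43, -0.03, -0.2], "twist": 0, "hand": 1},
    {"translation": [0.43, -0.03, -0.2], "twist": 0, "hand": 1},
    {"translation": [0.43, -0.03, -0.2], "twist": 0, "hand": 1},
    {"translation": [0.43, -0.03, -0.2], "twist": 0, "hand": 1},
    {"translation": [0.43, -0.03, -0.2], "twist": 0, "hand": 1},
    {"translation": [0.43, -0.03, -0.2], "twist": 0, "hand": 1},
  ],
)

```text
time: 12.0
tool_pos: [0.183, 0.8837, 0.4924]
tool_rot: [0.041, 0.773, 0.633, 0.024]
contact_force: [0.7, 0.4, -2.4]
gripper_width: 0.999
grasp_force: 0.0
```

>>> apply_moves(
  targets=[
    {"translation": [0.43, -0.03, -0.2], "twist": 0, "hand": 1},
    {"translation": [0.43, -0.03, -0.2], "twist": 0, "hand": 1},
    {"translation": [0.43, -0.03, -0.2], "twist": 0, "hand": 1},
    {"translation": [0.43, -0.03, -0.2], "twist": 0, "hand": 1},
  ],
)

```text
time: 12.4
tool_pos: [0.1702, 0.9104, 0.5086]
tool_rot: [0.002, 0.77, 0.634, 0.073]
contact_force: [-0.1, 0.0, 0.3]
gripper_width: 0.999
grasp_force: 0.0
```

```bash
python3 - <<'E'
from go import *
s,T=show()
print(np.round(T.inv().apply([np.cos(1.37)*.87,np.sin(1.37)*.87,.5]),2))
E
```

```text
t 12.4 p [0.1702 0.9104 0.5086] F [-0.1  0.   0.3] grip 0.999 0.0
 x [0.185 0.977 0.11 ] az 1.384 y [ 0.976 -0.196  0.096] z [ 0.115  0.089 -0.989] tilt 8.4 psi 0.659 q [ 1.33  0.92  0.06 -0.1   2.05  1.47]
[ 0.92  0.05 -0.4 ]
```

>>> apply_moves(
  targets=[
    {"translation": [0.25, -0.42, -0.1], "twist": 0, "hand": 1},
    {"translation": [0.25, -0.42, -0.1], "twist": 0, "hand": 1},
    {"translation": [0.25, -0.42, -0.1], "twist": 0, "hand": 1},
    {"translation": [0.46, -0.06, -0.18], "twist": 0, "hand": 1},
    {"translation": [0.46, -0.06, -0.17], "twist": 0, "hand": 1},
    {"translation": [0.46, -0.06, -0.16], "twist": 0, "hand": 1},
    {"translation": [0.46, -0.06, -0.15], "twist": 0, "hand": 1},
    {"translation": [0.46, -0.06, -0.14], "twist": 0, "hand": 1},
  ],
)

```text
time: 13.2
tool_pos: [0.0518, 0.9712, 0.5152]
tool_rot: [-0.066, 0.76, 0.632, 0.139]
contact_force: [0.5, -0.8, 0.2]
gripper_width: 0.998
grasp_force: 0.0
```

```bash
python3 - <<'E'
from go import *
s,T=show()
print(np.round(T.inv().apply([np.cos(1.45)*.87,np.sin(1.45)*.87,.5]),2))
E
```

```text
t 13.2 p [0.0518 0.9712 0.5152] F [ 0.5 -0.8  0.2] grip 0.998 0.0
 x [0.163 0.941 0.295] az 1.399 y [ 0.978 -0.193  0.076] z [ 0.129  0.276 -0.952] tilt 17.8 psi 1.135 q [ 1.47  0.92  0.06 -0.1   1.87  1.61]
[ 0.98 -0.03 -0.22]
```

>>> apply_moves(
  targets=[
    {"translation": [0.49, -0.02, -0.08], "twist": 0, "hand": 1},
    {"translation": [0.49, -0.02, -0.06], "twist": 0, "hand": 1},
    {"translation": [0.49, -0.02, -0.04], "twist": 0, "hand": 1},
    {"translation": [0.49, -0.02, -0.02], "twist": 0, "hand": 1},
    {"translation": [0.49, -0.02, 0], "twist": 0, "hand": 1},
    {"translation": [0.49, -0.02, 0.02], "twist": 0, "hand": 1},
    {"translation": [0.49, -0.02, 0.04], "twist": 0, "hand": 1},
    {"translation": [0.49, -0.02, 0.06], "twist": 0, "hand": 1},
  ],
)

```text
time: 14.0
tool_pos: [0.0823, 1.0411, 0.5122]
tool_rot: [-0.149, 0.737, 0.621, 0.22]
contact_force: [0.2, -0.1, -0.6]
gripper_width: 0.999
grasp_force: 0.0
```

```bash
python3 - <<'E'
from go import *
s,T=show()
print(np.round(T.inv().apply([np.cos(1.45)*.87,np.sin(1.45)*.87,.5]),2))
E
```

```text
t 14.0 p [0.0823 1.0411 0.5122] F [ 0.2 -0.1 -0.6] grip 0.999 0.0
 x [0.131 0.85  0.51 ] az 1.418 y [ 0.982 -0.183  0.054] z [ 0.14   0.493 -0.859] tilt 30.8 psi 1.295 q [ 1.44  0.95  0.06 -0.07  1.6   1.59]
[ 1.   -0.03  0.01]
```

>>> apply_moves(
  targets=[
    {"translation": [0.49, -0.02, 0.03], "twist": 0, "hand": 1},
    {"translation": [0.49, -0.02, 0.04], "twist": 0, "hand": 1},
    {"translation": [0.49, -0.02, 0.05], "twist": 0, "hand": 1},
    {"translation": [0.49, -0.02, 0.06], "twist": 0, "hand": 1},
    {"translation": [0.49, -0.02, 0.08], "twist": 0, "hand": 1},
    {"translation": [0.48, -0.02, 0.1], "twist": 0, "hand": 1},
    {"translation": [0.48, -0.02, 0.11], "twist": 0, "hand": 1},
    {"translation": [0.48, -0.02, 0.12], "twist": 0, "hand": 1},
  ],
)

```text
time: 14.8
tool_pos: [0.1022, 1.0943, 0.538]
tool_rot: [-0.228, 0.705, 0.602, 0.299]
contact_force: [0.2, 0.2, 0.7]
gripper_width: 1.002
grasp_force: 0.0
```

```bash
python3 - <<'E'
from go import *
s,T=show()
print(np.round(T.inv().apply([np.cos(1.45)*.87,np.sin(1.45)*.87,.5]),2))
E
```

```text
t 14.8 p [0.1022 1.0943 0.538 ] F [0.2 0.2 0.7] grip 1.002 0.0
 x [0.097 0.711 0.696] az 1.435 y [ 0.984 -0.172  0.039] z [ 0.147  0.682 -0.717] tilt 44.2 psi 1.358 q [ 1.42  0.96  0.06 -0.04  1.36  1.57]
[ 0.97 -0.03  0.25]
```

>>> apply_moves(
  targets=[
    {"translation": [0.48, 0.06, 0.13], "twist": 0, "hand": 1},
    {"translation": [0.47, 0.06, 0.14], "twist": 0, "hand": 1},
    {"translation": [0.47, 0.06, 0.15], "twist": 0, "hand": 1},
    {"translation": [0.46, 0.06, 0.16], "twist": 0, "hand": 1},
    {"translation": [0.46, 0.06, 0.17], "twist": 0, "hand": 1},
    {"translation": [0.46, 0.06, 0.18], "twist": 0, "hand": 1},
    {"translation": [0.45, 0.06, 0.19], "twist": 0, "hand": 1},
    {"translation": [0, 0, 0], "twist": 0, "hand": 1},
  ],
)

```text
time: 15.6
tool_pos: [0.1604, 1.1224, 0.5739]
tool_rot: [-0.288, 0.671, 0.578, 0.364]
contact_force: [0.0, -0.1, 0.8]
gripper_width: 0.999
grasp_force: 0.0
```

```bash
python3 - <<'E'
from go import *
s,T=show()
E
```

```text
t 15.6 p [0.1604 1.1224 0.5739] F [ 0.  -0.1  0.8] grip 0.999 0.0
 x [0.067 0.565 0.822] az 1.452 y [ 0.986 -0.166  0.034] z [ 0.156  0.808 -0.568] tilt 55.4 psi 1.381 q [1.36 0.96 0.06 0.02 1.16 1.51]
```

>>> apply_moves(
  targets=[
    {"translation": [0.3, 0.4, 0.12], "twist": 0, "hand": 1},
    {"translation": [0.3, 0.4, 0.12], "twist": 0, "hand": 1},
    {"translation": [0.45, 0.06, 0.2], "twist": 0, "hand": 1},
    {"translation": [0.45, 0.06, 0.2], "twist": 0, "hand": 1},
  ],
)

```text
time: 16.0
tool_pos: [0.242, 1.1168, 0.5996]
tool_rot: [-0.312, 0.655, 0.563, 0.395]
contact_force: [-0.4, -0.7, -0.0]
gripper_width: 1.001
grasp_force: 0.0
```

```bash
python3 - <<'E'
from go import *
s,T=show()
z=T.apply([0,0,1]);psi=np.arctan2(z[1],z[0])
# twist so tool y horizontal
y=np.array([np.sin(psi),-np.cos(psi),0]);Td=R.from_matrix(np.c_[np.cross(y,z),y,z])
print('twist needed',np.round((T.inv()*Td).as_rotvec(),3))
yb=.2027
to([.35,.55,.45],T=Td)
for P in((.445,.197),):
    g=np.array([*P,.078]);pre=g-.003*z-.16*z
    print('pre',np.round(pre,3));q,c=ik(pre,Td,V,20,s['joint_pos']);print(c,np.round(q,2))
    q,c=ik(g-.003*z,Td,V,20,q);print(c,np.round(q,2))
E
```

```text
t 16.0 p [0.242  1.1168 0.5996] F [-0.4 -0.7 -0. ] grip 1.001 0.0
 x [0.054 0.492 0.869] az 1.462 y [ 0.985 -0.17   0.036] z [ 0.165  0.854 -0.494] tilt 60.4 psi 1.379 q [1.27 0.96 0.06 0.11 1.08 1.43]
twist needed [-0.     0.     0.041]
 to [0.35, 0.55, 0.45] units [-3.95  2.14 -3.92] rows>= 11.9
pre [0.418 0.058 0.158]
1.2019738153980816e-19 [-0.64 -0.31  2.22  0.93  1.76 -0.52]
1.077310844449848e-20 [-0.32 -0.14  2.23  1.06  1.42 -0.51]
```

```bash
python3 - <<'E'
from go import *
s=state();T=R.from_quat(np.roll(s['tool_rot'],-1))*R.from_euler('z',.041)
to([.40,.06,.30],T=T)
d=np.round(T.inv().apply(np.array([.40,.06,.30])-s['tool_pos'])*10/24,2);print(d)
q=row(s['joint_pos'],(0,0,0),.41,.7)
for i in range(24):
    q=row(q,d,0,.7)
    if i%4==3:print(np.round(fk(q,V)[0],3),tilt(q),np.round(q,2))
E
```

```text
to [0.4, 0.06, 0.3] units [-7.58  3.56 -7.28] rows>= 22.2
[-0.32  0.15 -0.3 ]
[0.274 0.959 0.548] (59.6, 1.38) [1.17 0.4  0.89 0.24 0.83 1.3 ]
[0.301 0.783 0.499] (59.6, 1.38) [1.02 0.01 1.39 0.45 0.78 1.05]
[0.328 0.606 0.449] (59.6, 1.38) [ 0.76 -0.33  1.76  0.7   0.9   0.75]
[0.355 0.43  0.399] (59.6, 1.38) [ 0.34 -0.64  2.03  0.91  1.22  0.45]
[0.382 0.253 0.349] (59.6, 1.38) [-0.2  -0.78  2.18  1.05  1.66  0.15]
[0.409 0.076 0.3  ] (59.6, 1.38) [-0.62 -0.58  2.15  1.    1.94 -0.22]
```

>>> apply_moves(
  targets=[
    {"translation": [-0.2, 0.1, -0.2], "twist": 0.41, "hand": 1},
    {"translation": [-0.32, 0.15, -0.3], "twist": 0, "hand": 1},
    {"translation": [-0.32, 0.15, -0.3], "twist": 0, "hand": 1},
    {"translation": [-0.32, 0.15, -0.3], "twist": 0, "hand": 1},
    {"translation": [-0.32, 0.15, -0.3], "twist": 0, "hand": 1},
    {"translation": [-0.32, 0.15, -0.3], "twist": 0, "hand": 1},
    {"translation": [-0.32, 0.15, -0.3], "twist": 0, "hand": 1},
    {"translation": [-0.32, 0.15, -0.3], "twist": 0, "hand": 1},
  ],
)

```text
time: 16.8
tool_pos: [0.2924, 0.8019, 0.5111]
tool_rot: [-0.319, 0.662, 0.555, 0.39]
contact_force: [0.7, 0.9, -0.2]
gripper_width: 1.0
grasp_force: 0.0
```

>>> apply_moves(
  targets=[
    {"translation": [-0.32, 0.15, -0.3], "twist": 0, "hand": 1},
    {"translation": [-0.32, 0.15, -0.3], "twist": 0, "hand": 1},
    {"translation": [-0.32, 0.15, -0.3], "twist": 0, "hand": 1},
    {"translation": [-0.32, 0.15, -0.3], "twist": 0, "hand": 1},
    {"translation": [-0.32, 0.15, -0.3], "twist": 0, "hand": 1},
    {"translation": [-0.32, 0.15, -0.3], "twist": 0, "hand": 1},
    {"translation": [-0.32, 0.15, -0.3], "twist": 0, "hand": 1},
    {"translation": [-0.32, 0.15, -0.3], "twist": 0, "hand": 1},
  ],
)

```text
time: 17.6
tool_pos: [0.3507, 0.4509, 0.4085]
tool_rot: [-0.318, 0.662, 0.555, 0.39]
contact_force: [1.7, -0.3, -0.7]
gripper_width: 0.998
grasp_force: 0.0
```

```bash
python3 - <<'E'
from go import *
s,T=show()
# cup refit from pre-view: silhouettes
from h import *
th=s
for c in CAL:grab_frame(c)
x0=(.445,.197)
P=box(.06,.05,0,.105)
for c in CAL:
    m=mask(c,'cup',x0);print(c,m.sum(),fit(P,{c:m},x0))
    # rim-only fit for top: mask may lack marbles; use convex hull
    pts=np.argwhere(m>0)[:,::-1].astype(np.int32);hm=np.zeros((384,512),np.uint8);cv2.fillConvexPoly(hm,cv2.convexHull(pts),1)
    print(' hull',hm.sum(),fit(P,{c:hm.astype(np.float32)},x0))
z=T.apply([0,0,1]);psi=np.arctan2(z[1],z[0]);y=np.array([np.sin(psi),-np.cos(psi),0]);Td=R.from_matrix(np.c_[np.cross(y,z),y,z])
print('twist needed',np.round((T.inv()*Td).as_rotvec(),3))
E
```

```text
t 17.6 p [0.3507 0.4509 0.4085] F [ 1.7 -0.3 -0.7] grip 0.998 0.0
 x [0.079 0.487 0.87 ] az 1.411 y [ 0.984 -0.18   0.012] z [ 0.163  0.855 -0.493] tilt 60.5 psi 1.383 q [ 0.45 -0.59  2.1   0.93  1.06  0.39]
scene 640.0 (array([ 0.4475,  0.196 , -0.2281]), np.float64(0.056))
 hull 651 (array([ 0.4479,  0.196 , -0.2756]), np.float64(0.046))
top 318.0 (array([ 0.4438,  0.1977, -0.197 ]), np.float64(0.494))
 hull 474 (array([ 0.444 ,  0.1975, -0.1565]), np.float64(0.067))
twist needed [-0.     0.     0.014]
```

```bash
python3 - <<'E'
from go import *
s,T=show();T=T*R.from_euler('z',.014);z=T.apply([0,0,1])
w=[s['tool_pos'],np.array([.41,.06,.30]),np.array([.445,.197,.078])-.163*z,np.array([.445,.197,.078])-.003*z]
for a,b in zip(w,w[1:]):
    d=T.inv().apply(b-a)*10;print(np.round(b,3),np.round(d,2),np.linalg.norm(d)/.5)
E
```

```text
t 17.8 p [0.352  0.4514 0.4087] F [-0.4  0.2  0.6] grip 1.001 0.0
 x [0.081 0.487 0.87 ] az 1.405 y [ 0.983 -0.184  0.011] z [ 0.165  0.854 -0.493] tilt 60.4 psi 1.38 q [ 0.45 -0.58  2.09  0.93  1.06  0.4 ]
[0.41 0.06 0.3 ] [-2.79  1.32 -2.71] 8.205877366293734
[0.418 0.058 0.158] [-1.23  0.09  0.69] 2.8363929939557786
[0.445 0.194 0.079] [0.  0.  1.6] 3.200000000000002
```

>>> apply_moves(
  targets=[
    {"translation": [-0.31, 0.15, -0.3], "twist": 0.14, "hand": 1},
    {"translation": [-0.31, 0.15, -0.3], "twist": 0, "hand": 1},
    {"translation": [-0.31, 0.15, -0.3], "twist": 0, "hand": 1},
    {"translation": [-0.31, 0.15, -0.3], "twist": 0, "hand": 1},
    {"translation": [-0.31, 0.15, -0.3], "twist": 0, "hand": 1},
    {"translation": [-0.31, 0.15, -0.3], "twist": 0, "hand": 1},
    {"translation": [-0.31, 0.15, -0.3], "twist": 0, "hand": 1},
    {"translation": [-0.31, 0.14, -0.3], "twist": 0, "hand": 1},
  ],
)

```text
time: 18.6
tool_pos: [0.4071, 0.1033, 0.3121]
tool_rot: [-0.32, 0.666, 0.551, 0.387]
contact_force: [1.1, -0.1, 0.5]
gripper_width: 0.997
grasp_force: 0.0
```

>>> apply_moves(
  targets=[
    {"translation": [-0.2, 0.08, -0.2], "twist": 0, "hand": 1},
    {"translation": [-0.4, 0.02, 0.2], "twist": 0, "hand": 1},
    {"translation": [-0.4, 0.02, 0.2], "twist": 0, "hand": 1},
    {"translation": [-0.4, 0.02, 0.2], "twist": 0, "hand": 1},
    {"translation": [0, 0, 0], "twist": 0, "hand": 1},
  ],
)

```text
time: 19.1
tool_pos: [0.4111, 0.0699, 0.165]
tool_rot: [-0.326, 0.668, 0.548, 0.384]
contact_force: [-0.9, 0.6, -0.2]
gripper_width: 0.997
grasp_force: 0.0
```

```bash
python3 - <<'E'
from go import *
s,T=show();z=T.apply([0,0,1])
to(np.round(np.array([.445,.197,.078])-.003*z,4))
E
```

```text
t 19.1 p [0.4111 0.0699 0.165 ] F [-0.9  0.6 -0.2] grip 0.997 0.0
 x [0.104 0.481 0.87 ] az 1.358 y [ 0.982 -0.187 -0.014] z [ 0.156  0.856 -0.492] tilt 60.5 psi 1.391 q [-0.57 -0.26  2.29  0.94  1.65 -0.58]
 to [0.4445 0.1944 0.0795] units [-0.11  0.11  1.54] rows>= 3.1
```

>>> apply_moves(
  targets=[
    {"translation": [-0.11, 0.11, 0.1], "twist": 0, "hand": 1},
    {"translation": [0, 0, 0.4], "twist": 0, "hand": 1},
    {"translation": [0, 0, 0.4], "twist": 0, "hand": 1},
    {"translation": [0, 0, 0.35], "twist": 0, "hand": 1},
    {"translation": [0, 0, 0.2], "twist": 0, "hand": 1},
    {"translation": [0, 0, 0], "twist": 0, "hand": 1},
  ],
)

```text
time: 19.7
tool_pos: [0.4472, 0.1865, 0.0901]
tool_rot: [-0.322, 0.665, 0.552, 0.387]
contact_force: [-0.5, -0.3, -0.7]
gripper_width: 1.002
grasp_force: 0.0
```

```bash
python3 - <<'E'
from go import *
from plant import *;import cv2
s,T=show();z=T.apply([0,0,1])
to(np.round(np.array([.445,.197,.078])-.003*z,4))
fs=[grab_frame(c) for c in("top","scene")]
show();cv2.imwrite('pics/g2.png',np.hstack([cv2.resize(fs[0][170:280,130:270],(420,330)),cv2.resize(fs[1][80:200,210:330],(330,330))])[:,:,::-1])
E
```

```text
t 19.7 p [0.4472 0.1865 0.0901] F [-0.5 -0.3 -0.7] grip 1.002 0.0
 x [0.092 0.485 0.87 ] az 1.384 y [ 0.983 -0.184 -0.001] z [ 0.16   0.855 -0.494] tilt 60.4 psi 1.386 q [-0.27 -0.06  2.28  1.11  1.32 -0.61]
 to [0.4445 0.1944 0.0795] units [-0.06 -0.04  0.12] rows>= 0.3
t 19.8 p [0.4483 0.1844 0.0908] F [-0.5 -0.1 -0.6] grip 0.998 0.0
 x [0.091 0.486 0.869] az 1.385 y [ 0.982 -0.187  0.001] z [ 0.163  0.854 -0.494] tilt 60.4 psi 1.382 q [-0.27 -0.06  2.28  1.1   1.33 -0.62]
```

View pics/g2.png

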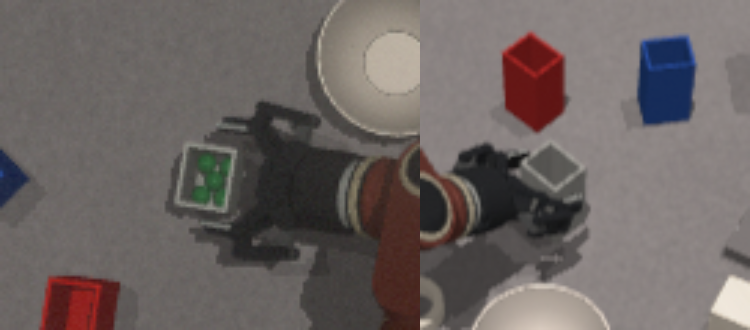

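Fingers straddle the cup with the marbles inside, a little short in depth. I'll go the last 12 mm and close.

>>> apply_moves(
  targets=[
    {"translation": [-0.05, -0.03, 0.13], "twist": 0, "hand": 1},
    {"translation": [0, 0, 0], "twist": 0, "hand": 0.7},
    {"translation": [0, 0, 0], "twist": 0, "hand": 0},
    {"translation": [0, 0, 0], "twist": 0, "hand": 0},
    {"translation": [0, 0, 0], "twist": 0, "hand": 0},
  ],
)

```text
time: 20.3
tool_pos: [0.4456, 0.1928, 0.0779]
tool_rot: [-0.321, 0.667, 0.55, 0.387]
contact_force: [-0.5, 0.8, 1.0]
gripper_width: 0.696
grasp_force: 64.3
```

```bash
python3 - <<'E'
from go import *
s,T=show();z=T.apply([0,0,1]);p=s['tool_pos'];g=p+.003*z
# cup frame in tool: upright, x axis = tool y ; centre from vision
C=np.array([.4455,.197,0]);print('grasp pt',np.round(g,4),'rel cup',np.round(g-C,4))
# pour plan: after twist dir sgn, mouth centre offset from TCP
y=T.apply([0,1,0])
for sg in(1,-1):
  for ph in(0,60,90,110,120,130,150,180):
    Q=T*R.from_euler('z',sg*np.radians(ph))*T.inv();a=Q.apply([0,0,1]);m=Q.apply(C+[0,0,.105]-p);cs=[Q.apply(C+[i*.03,j*.025,.105]-p)[2] for i in(-1,1) for j in(-1,1)]
    print(sg,ph,'axis',np.round(a,2),'mouth-TCP',np.round(m,3),'lowlip z',round(min(cs),3))
E
```

```text
t 20.3 p [0.4456 0.1928 0.0779] F [-0.5  0.8  1. ] grip 0.696 64.3
 x [0.096 0.485 0.869] az 1.376 y [ 0.982 -0.19  -0.002] z [ 0.164  0.854 -0.494] tilt 60.4 psi 1.381 q [-0.25 -0.04  2.29  1.12  1.3  -0.63]
grasp pt [0.4461 0.1953 0.0764] rel cup [ 0.0006 -0.0017  0.0764]
1 0 axis [0. 0. 1.] mouth-TCP [-0.     0.004  0.027] lowlip z 0.027
1 60 axis [ 0.7  -0.35  0.62] mouth-TCP [ 0.021 -0.006  0.017] lowlip z -0.008
1 90 axis [ 0.77 -0.59  0.24] mouth-TCP [ 0.024 -0.013  0.006] lowlip z -0.029
1 110 axis [ 0.69 -0.72 -0.01] mouth-TCP [ 0.022 -0.017 -0.002] lowlip z -0.04
1 120 axis [ 0.62 -0.77 -0.13] mouth-TCP [ 0.02  -0.018 -0.006] lowlip z -0.044
1 130 axis [ 0.52 -0.82 -0.24] mouth-TCP [ 0.017 -0.02  -0.009] lowlip z -0.047
1 150 axis [ 0.28 -0.87 -0.41] mouth-TCP [ 0.01  -0.022 -0.014] lowlip z -0.049
1 180 axis [-0.16 -0.84 -0.51] mouth-TCP [-0.003 -0.021 -0.017] lowlip z -0.043
-1 0 axis [0. 0. 1.] mouth-TCP [-0.     0.004  0.027] lowlip z 0.027
-1 60 axis [-0.78 -0.07  0.62] mouth-TCP [-0.023  0.002  0.015] lowlip z -0.014
-1 90 axis [-0.93 -0.26  0.24] mouth-TCP [-0.027 -0.004  0.004] lowlip z -0.034
-1 110 axis [-0.91 -0.41 -0.01] mouth-TCP [-0.026 -0.009 -0.004] lowlip z -0.042
-1 120 axis [-0.86 -0.49 -0.13] mouth-TCP [-0.024 -0.011 -0.007] lowlip z -0.045
-1 130 axis [-0.79 -0.57 -0.24] mouth-TCP [-0.022 -0.013 -0.01 ] lowlip z -0.046
-1 150 axis [-0.58 -0.71 -0.41] mouth-TCP [-0.016 -0.017 -0.015] lowlip z -0.045
-1 180 axis [-0.16 -0.84 -0.51] mouth-TCP [-0.003 -0.021 -0.017] lowlip z -0.043
```

>>> apply_moves(
  targets=[
    {"translation": [0.2, 0, -0.11], "twist": 0, "hand": 0},
    {"translation": [0.3, 0, -0.17], "twist": 0, "hand": 0},
    {"translation": [0.28, 0, -0.16], "twist": 0, "hand": 0},
    {"translation": [0, 0, 0], "twist": 0, "hand": 0},
  ],
)

```text
time: 20.7
tool_pos: [0.4485, 0.1926, 0.1718]
tool_rot: [-0.317, 0.666, 0.551, 0.39]
contact_force: [0.6, -0.1, -1.5]
gripper_width: 0.697
grasp_force: 65.1
```

```bash
python3 - <<'E'
from go import *
show();to([.522,.066,.155])
E
```

```text
t 20.7 p [0.4485 0.1926 0.1718] F [ 0.6 -0.1 -1.5] grip 0.697 65.1
 x [0.088 0.487 0.869] az 1.392 y [ 0.982 -0.19   0.008] z [ 0.169  0.853 -0.494] tilt 60.4 psi 1.375 q [-0.25 -0.26  2.28  1.08  1.4  -0.43]
 to [0.522, 0.066, 0.155] units [-0.7   0.96 -0.87] rows>= 2.9
```

>>> apply_moves(
  targets=[
    {"translation": [-0.14, 0.19, -0.17], "twist": 0, "hand": 0},
    {"translation": [-0.14, 0.19, -0.17], "twist": 0, "hand": 0},
    {"translation": [-0.14, 0.19, -0.17], "twist": 0, "hand": 0},
    {"translation": [-0.14, 0.19, -0.18], "twist": 0, "hand": 0},
    {"translation": [-0.14, 0.2, -0.18], "twist": 0, "hand": 0},
    {"translation": [0, 0, 0], "twist": 0.5, "hand": 0},
    {"translation": [0, 0, 0], "twist": 1, "hand": 0},
    {"translation": [0, 0, 0], "twist": 1, "hand": 0},
  ],
)

```text
time: 21.5
tool_pos: [0.5188, 0.0664, 0.1475]
tool_rot: [-0.368, 0.732, 0.46, 0.343]
contact_force: [0.1, 0.5, -1.1]
gripper_width: 0.697
grasp_force: 65.7
```

>>> apply_moves(
  targets=[
    {"translation": [0, 0, 0], "twist": 1, "hand": 0},
    {"translation": [0, 0, 0], "twist": 1, "hand": 0},
    {"translation": [0, 0, 0], "twist": 1, "hand": 0},
    {"translation": [0, 0, 0], "twist": 1, "hand": 0},
    {"translation": [0, 0, 0], "twist": 1, "hand": 0},
    {"translation": [0, 0, 0], "twist": 1, "hand": 0},
    {"translation": [0, 0, 0], "twist": 1, "hand": 0},
    {"translation": [0, 0, 0], "twist": 1, "hand": 0},
  ],
)

```text
time: 22.3
tool_pos: [0.5186, 0.0668, 0.1476]
tool_rot: [-0.472, 0.853, 0.139, 0.172]
contact_force: [1.0, -0.1, -1.7]
gripper_width: 0.695
grasp_force: 65.6
```

```bash
python3 - <<'E'
from go import *
show();to([.522,.066,.155])
E
```

```text
t 22.3 p [0.5186 0.0668 0.1476] F [ 1.  -0.1 -1.7] grip 0.695 65.6
 x [0.902 0.075 0.426] az 0.083 y [ 0.4   -0.516 -0.757] z [ 0.163  0.853 -0.495] tilt 60.3 psi 1.382 q [-0.46  0.04  2.06  0.99  1.52  0.47]
 to [0.522, 0.066, 0.155] units [ 0.06 -0.04 -0.04] rows>= 0.2
```

>>> apply_moves(
  targets=[
    {"translation": [0, 0, 0], "twist": 1, "hand": 0},
    {"translation": [0, 0, 0], "twist": 1, "hand": 0},
    {"translation": [0, 0, 0], "twist": 1, "hand": 0},
    {"translation": [0, 0, 0], "twist": 1, "hand": 0},
    {"translation": [0, 0, 0], "twist": 1, "hand": 0},
    {"translation": [0, 0, 0], "twist": 1, "hand": 0},
    {"translation": [0, 0, 0], "twist": 1, "hand": 0},
    {"translation": [0, 0, 0], "twist": 1, "hand": 0},
  ],
)

```text
time: 23.1
tool_pos: [0.5186, 0.0668, 0.1476]
tool_rot: [-0.502, 0.84, -0.204, -0.025]
contact_force: [0.1, 0.2, -1.8]
gripper_width: 0.697
grasp_force: 65.6
```

>>> apply_moves(
  targets=[
    {"translation": [0, 0, 0], "twist": 0.7, "hand": 0},
    {"translation": [0, 0, 0], "twist": 0.7, "hand": 0},
    {"translation": [0, 0, 0], "twist": 0.7, "hand": 0},
    {"translation": [0, 0, 0], "twist": 0.7, "hand": 0},
    {"translation": [0, 0, 0], "twist": 0.7, "hand": 0},
    {"translation": [0, 0, 0], "twist": 0.7, "hand": 0},
    {"translation": [0, 0, 0], "twist": 0.7, "hand": 0},
    {"translation": [0, 0, 0], "twist": 0.7, "hand": 0},
  ],
)

```text
time: 23.9
tool_pos: [0.5186, 0.0668, 0.1476]
tool_rot: [-0.475, 0.751, -0.428, -0.162]
contact_force: [0.3, 0.6, -1.7]
gripper_width: 0.695
grasp_force: 65.6
```

>>> apply_moves(
  targets=[
    {"translation": [0, 0, 0], "twist": 1, "hand": 0},
    {"translation": [0, 0, 0], "twist": 1, "hand": 0},
    {"translation": [0, 0, 0], "twist": 1, "hand": 0},
    {"translation": [0, 0, 0], "twist": 1, "hand": 0},
    {"translation": [0, 0, 0], "twist": 1, "hand": 0},
    {"translation": [0, 0, 0], "twist": 1, "hand": 0},
    {"translation": [0, 0, 0], "twist": 0.8, "hand": 0},
    {"translation": [0, 0, 0], "twist": 0, "hand": 0},
  ],
)

```text
time: 24.7
tool_pos: [0.5186, 0.0668, 0.1477]
tool_rot: [0.395, -0.567, 0.653, 0.311]
contact_force: [-0.6, -0.2, -2.0]
gripper_width: 0.698
grasp_force: 65.6
```

```bash
python3 - <<'E'
from go import *
from plant import *;import cv2
show()
fs=[grab_frame(c) for c in("top","scene")]
for c in('top','scene'):print([(round(r['score'],2),np.round(r['point'],3).tolist()) for i in range(1) for r in recognise(c,f'marble{i}_center')])
cv2.imwrite('pics/m1.png',np.hstack([cv2.resize(fs[0][130:250,190:330],(420,360)),cv2.resize(fs[1][120:260,180:320],(360,360))])[:,:,::-1])
E
```

```text
t 24.7 p [0.5186 0.0668 0.1477] F [-0.6 -0.2 -2. ] grip 0.698 65.6
 x [-0.047 -0.495 -0.868] az -1.665 y [-0.986  0.165 -0.041] z [ 0.163  0.853 -0.495] tilt 60.3 psi 1.382 q [-0.46  0.04  2.06  0.99  1.52  2.51]
[]
[]
```

View pics/m1.png

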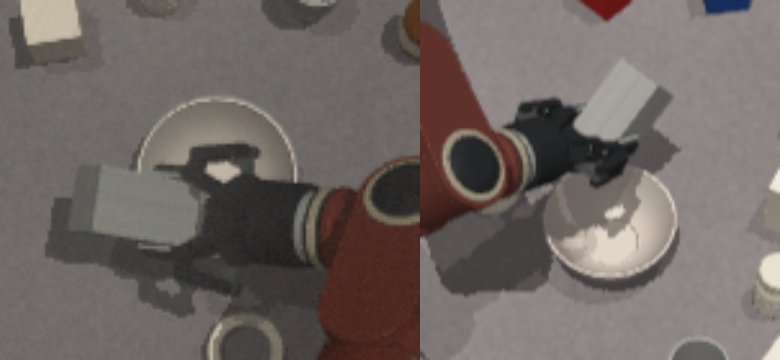

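```bash
python3 - <<'E'
from plant import *;import cv2,numpy as np
F=[]
for c in("top","scene","top","scene"):
    f=grab_frame(c);h=cv2.cvtColor(f,cv2.COLOR_RGB2HSV);m=((h[...,0]>45)&(h[...,0]<85)&(h[...,1]>90)&(h[...,2]>25)).astype(np.uint8)
    n,l,s,ce=cv2.connectedComponentsWithStats(m);print(c,[(s[i,4],np.round(ce[i]).astype(int).tolist()) for i in range(1,n) if s[i,4]>3])
    s=state();F.append(s['contact_force']);print(s['ft_torque'])
print(np.mean(F,0))
E
```

```text
top []
[-0.69299131  0.15130862 -0.01879941]
scene [(np.int32(431), [504, 19])]
[-0.66594317  0.19200171  0.01536285]
top []
[-0.73354494  0.09583993  0.02583071]
scene [(np.int32(436), [505, 19])]
[-0.71732961  0.15511933  0.01715436]
[ 0.10890501  0.14341916 -1.41555887]
```

```bash
python3 - <<'E'
from plant import *;import cv2,numpy as np
f=grab_frame("scene")[120:240,200:300];g=grab_frame("top")[140:240,205:305]
f=np.clip((f/255.)**.6*255,0,255).astype(np.uint8);g=np.clip((g/255.)**.6*255,0,255).astype(np.uint8)
cv2.imwrite('pics/m2.png',np.hstack([cv2.resize(f,(400,480),interpolation=2),cv2.resize(g,(400,480),interpolation=2)])[:,:,::-1])
E
```

```text
(no output)
```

View pics/m2.png

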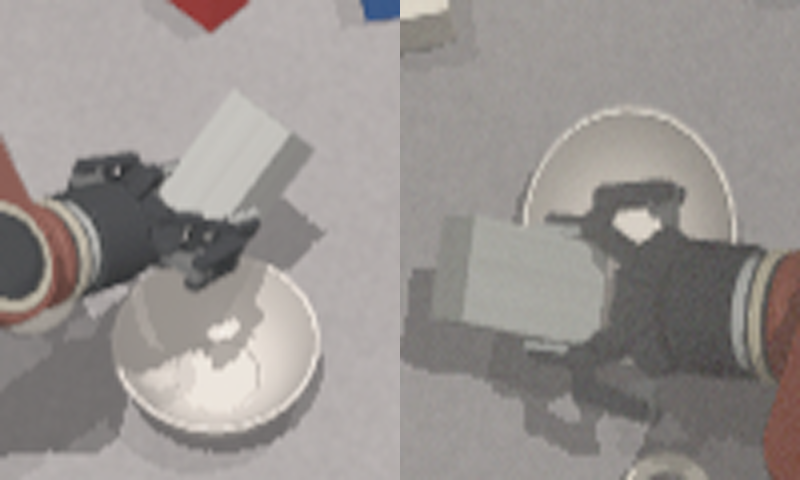

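The bowl is still empty, so the marbles are still in the tipped cup. I'll shake it along its axis.

>>> apply_moves(
  targets=[
    {"translation": [-0.35, 0, 0.2], "twist": 0, "hand": 0},
    {"translation": [0.35, 0, -0.2], "twist": 0, "hand": 0},
    {"translation": [-0.35, 0, 0.2], "twist": 0, "hand": 0},
    {"translation": [0.35, 0, -0.2], "twist": 0, "hand": 0},
    {"translation": [0, 0, 0], "twist": 0, "hand": 0},
    {"translation": [0, 0, 0], "twist": 0, "hand": 0},
  ],
)

```text
time: 25.8
tool_pos: [0.5191, 0.0668, 0.149]
tool_rot: [0.395, -0.566, 0.653, 0.311]
contact_force: [0.8, 0.6, -1.8]
gripper_width: 0.694
grasp_force: 67.1
```

```bash
cat > gr.py <<'E'
from plant import *;import cv2,numpy as np
from go import show
show();F=[]
for c in("top","scene"):
    f=grab_frame(c);h=cv2.cvtColor(f,cv2.COLOR_RGB2HSV);m=((h[...,0]>40)&(h[...,0]<90)&(h[...,1]>60)&(h[...,2]>15)).astype(np.uint8)
    n,l,s,ce=cv2.connectedComponentsWithStats(m);print(c,[(s[i,4],np.round(ce[i]).astype(int).tolist()) for i in range(1,n) if s[i,4]>2])
    print([(round(r['score'],2),np.round(r['point'],3).tolist()) for r in recognise(c,'marble0_center')],[(round(r['score'],2),np.round(r['point'],3).tolist()) for r in recognise(c,'cup')])
E
python3 gr.py
```

```text
t 25.8 p [0.5191 0.0668 0.149 ] F [ 0.8  0.6 -1.8] grip 0.694 67.1
 x [-0.046 -0.494 -0.869] az -1.663 y [-0.985  0.165 -0.042] z [ 0.164  0.854 -0.494] tilt 60.4 psi 1.381 q [-0.46  0.04  2.06  1.    1.52  2.51]
top [(np.int32(5), [111, 76]), (np.int32(4), [157, 120]), (np.int32(17), [274, 176]), (np.int32(3), [6, 268])]
[] [(0.68, [0.321, 0.335, 0.054]), (0.61, [0.524, 0.09, 0.181]), (0.6, [0.457, 0.432, 0.06])]
scene [(np.int32(455), [504, 19]), (np.int32(26), [236, 202]), (np.int32(79), [242, 212]), (np.int32(22), [264, 218])]
[] [(0.73, [0.33, 0.316, 0.066]), (0.69, [0.526, 0.089, 0.182]), (0.61, [0.466, 0.416, 0.07])]
```

The shake worked: green now shows inside the bowl. I'll shake once more and let it settle.

>>> apply_moves(
  targets=[
    {"translation": [-0.35, 0, 0.2], "twist": 0, "hand": 0},
    {"translation": [0.35, 0, -0.2], "twist": 0, "hand": 0},
    {"translation": [-0.35, 0, 0.2], "twist": 0, "hand": 0},
    {"translation": [0.35, 0, -0.2], "twist": 0, "hand": 0},
    {"translation": [0, 0, 0], "twist": 0, "hand": 0},
    {"translation": [0, 0, 0], "twist": 0, "hand": 0},
    {"translation": [0, 0, 0], "twist": 0, "hand": 0},
  ],
)

```text
time: 26.8
tool_pos: [0.5193, 0.0669, 0.1496]
tool_rot: [0.396, -0.567, 0.653, 0.311]
contact_force: [-0.2, -0.1, -0.8]
gripper_width: 0.695
grasp_force: 67.3
```

```bash
python3 gr.py; python3 - <<'E'
import cv2
from plant import *
f=grab_frame("scene")[150:240,210:310];cv2.imwrite('pics/m3.png',cv2.resize(f,(700,630)[:2] if 0 else (600,540),interpolation=2)[:,:,::-1])
E
```

```text
t 26.8 p [0.5193 0.0669 0.1496] F [-0.2 -0.1 -0.8] grip 0.695 67.3
 x [-0.045 -0.494 -0.868] az -1.661 y [-0.985  0.165 -0.043] z [ 0.164  0.854 -0.494] tilt 60.4 psi 1.381 q [-0.46  0.03  2.06  1.    1.52  2.51]
top [(np.int32(3), [124, 71]), (np.int32(18), [263, 188]), (np.int32(7), [257, 197])]
[] [(0.84, [0.46, 0.431, 0.062]), (0.79, [0.319, 0.339, 0.053]), (0.67, [0.524, 0.088, 0.179])]
scene [(np.int32(455), [504, 19]), (np.int32(51), [247, 209]), (np.int32(49), [258, 209]), (np.int32(25), [254, 214])]
[] [(0.83, [0.527, 0.089, 0.177]), (0.83, [0.334, 0.314, 0.066])]
```

View pics/m3.png

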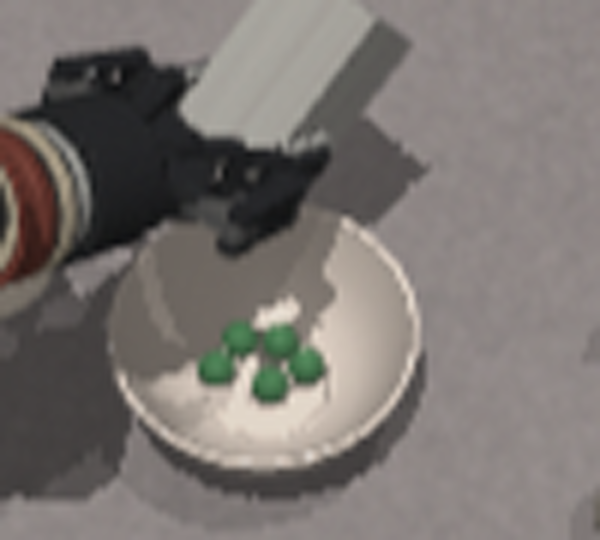

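All five marbles lie in the bowl. I'll lift and twist back upright.

>>> apply_moves(
  targets=[
    {"translation": [-0.3, 0, -0.17], "twist": 0, "hand": 0},
    {"translation": [-0.43, -0.02, -0.25], "twist": 0, "hand": 0},
    {"translation": [0, 0, 0], "twist": -0.9, "hand": 0},
    {"translation": [0, 0, 0], "twist": -1, "hand": 0},
    {"translation": [0, 0, 0], "twist": -1, "hand": 0},
    {"translation": [0, 0, 0], "twist": -1, "hand": 0},
    {"translation": [0, 0, 0], "twist": -1, "hand": 0},
    {"translation": [0, 0, 0], "twist": -1, "hand": 0},
  ],
)

```text
time: 27.95
tool_pos: [0.5174, 0.0669, 0.2335]
tool_rot: [-0.469, 0.733, -0.458, -0.181]
contact_force: [0.0, -0.4, -0.9]
gripper_width: 0.696
grasp_force: 67.4
```

>>> apply_moves(
  targets=[
    {"translation": [0, 0, 0], "twist": -1, "hand": 0},
    {"translation": [0, 0, 0], "twist": -1, "hand": 0},
    {"translation": [0, 0, 0], "twist": -1, "hand": 0},
    {"translation": [0, 0, 0], "twist": -1, "hand": 0},
    {"translation": [0, 0, 0], "twist": -1, "hand": 0},
    {"translation": [0, 0, 0], "twist": -1, "hand": 0},
    {"translation": [0, 0, 0], "twist": -1, "hand": 0},
    {"translation": [0, 0, 0], "twist": -1, "hand": 0},
  ],
)

```text
time: 28.75
tool_pos: [0.5174, 0.0669, 0.2335]
tool_rot: [-0.503, 0.854, -0.136, 0.016]
contact_force: [0.3, -0.2, -1.6]
gripper_width: 0.699
grasp_force: 67.4
```

>>> apply_moves(
  targets=[
    {"translation": [0, 0, 0], "twist": -1, "hand": 0},
    {"translation": [0, 0, 0], "twist": -1, "hand": 0},
    {"translation": [0, 0, 0], "twist": -1, "hand": 0},
    {"translation": [0, 0, 0], "twist": -1, "hand": 0},
    {"translation": [0, 0, 0], "twist": -1, "hand": 0},
    {"translation": [0, 0, 0], "twist": -1, "hand": 0},
    {"translation": [0, 0, 0], "twist": -1, "hand": 0},
    {"translation": [0, 0, 0], "twist": -1, "hand": 0},
  ],
)

```text
time: 29.55
tool_pos: [0.5175, 0.0669, 0.2335]
tool_rot: [-0.457, 0.839, 0.207, 0.21]
contact_force: [0.6, 0.1, -1.8]
gripper_width: 0.696
grasp_force: 67.4
```

>>> apply_moves(
  targets=[
    {"translation": [0, 0, 0], "twist": -1, "hand": 0},
    {"translation": [0, 0, 0], "twist": -1, "hand": 0},
    {"translation": [0, 0, 0], "twist": -1, "hand": 0},
    {"translation": [0, 0, 0], "twist": -1, "hand": 0},
    {"translation": [0, 0, 0], "twist": -1, "hand": 0},
    {"translation": [0, 0, 0], "twist": -1, "hand": 0},
    {"translation": [0, 0, 0], "twist": -1, "hand": 0},
    {"translation": [0, 0, 0], "twist": -1, "hand": 0},
  ],
)

```text
time: 30.35
tool_pos: [0.5174, 0.0669, 0.2334]
tool_rot: [-0.339, 0.693, 0.517, 0.371]
contact_force: [-0.5, 0.4, -1.5]
gripper_width: 0.693
grasp_force: 67.4
```

```bash
python3 - <<'E'
from go import *
s,T=show();z=T.apply([0,0,1])
# slot estimates: inner slot contrast? target hover: cup axis over box centre
to([.469,-.340,.24])
from h import *
for c in CAL:
    grab_frame(c)
    L=recognise(c,'slot');print(c,[(round(r['score'],2),np.round(r['point'],4).tolist()) for r in L][:2])
x0=(.469,-.335)
P=box(.18,.15,0,.105)
for c in CAL:
    m=mask(c,'uvbox',x0);print(c,fit(P,{c:m},x0))
# cup fit in the hand: height = TCP z -.0764+.0014
zb=s['tool_pos'][2]-.0015-.0764
Q=np.array(box(.06,.05,0,.105))+[0,0,zb]
for c in CAL:
    try:
        u=s['tool_pos'][:2];L=regions_of(c,'cup');pu=proj(c,[*u,zb+.06])[0]
        m=min((r['pixels'] for r in L),key=lambda m:np.hypot(*(np.argwhere(m).mean(0)[::-1]-pu)))
        pts=np.argwhere(m)[:,::-1].astype(np.int32);hm=np.zeros((384,512),np.uint8);cv2.fillConvexPoly(hm,cv2.convexHull(pts),1)
        print(c,'cup',pu,hm.sum(),fit(Q,{c:hm.astype(np.float32)},u),np.round(u,4))
    except Exception as e:print(e)
E
```

```text
t 30.35 p [0.5174 0.0669 0.2334] F [-0.5  0.4 -1.5] grip 0.693 67.4
 x [0.189 0.465 0.865] az 1.185 y [ 0.968 -0.235 -0.085] z [ 0.163  0.854 -0.494] tilt 60.4 psi 1.382 q [-0.46 -0.11  2.03  0.99  1.62 -0.34]
 to [0.469, -0.34, 0.24] units [-1.93  0.48 -3.59] rows>= 8.2
scene [(0.83, [0.4907, -0.3337, 0.104])]
top [(0.84, [0.4748, -0.3373, 0.1034]), (0.47, [0.6993, -0.1973, 0.0757])]
scene (array([ 0.4729, -0.3353, -0.2109]), np.float64(0.026))
top (array([ 0.4679, -0.3351, -0.1867]), np.float64(0.074))
scene cup [250.85661782 156.07043805] 774 (array([ 0.518 ,  0.0769, -0.3729]), np.float64(0.128)) [0.5174 0.0669]
top cup [242.67977999 197.17280617] 544 (array([ 0.5196,  0.0711, -0.2126]), np.float64(0.101)) [0.5174 0.0669]
```

```bash
python3 - <<'E'
from go import *
s,T=show();T=T*R.from_euler('z',-.1);print(np.round(T.as_matrix(),3))
to([.4696,-.3393,.215],T=T)
E
```

```text
t 30.75 p [0.5175 0.0668 0.2334] F [ 0.1 -0.4 -1.3] grip 0.694 67.4
 x [0.194 0.464 0.865] az 1.175 y [ 0.967 -0.237 -0.09 ] z [ 0.164  0.854 -0.494] tilt 60.4 psi 1.381 q [-0.46 -0.11  2.03  0.99  1.62 -0.34]
[[ 0.096  0.982  0.164]
 [ 0.485 -0.19   0.854]
 [ 0.869 -0.003 -0.494]]
 to [0.4696, -0.3393, 0.215] units [-2.18  0.3  -3.45] rows>= 8.2
```

>>> apply_moves(
  targets=[
    {"translation": [0, 0, 0], "twist": -1, "hand": 0},
    {"translation": [-0.15, 0.02, -0.24], "twist": 0, "hand": 0},
    {"translation": [-0.26, 0.04, -0.41], "twist": 0, "hand": 0},
    {"translation": [-0.26, 0.04, -0.41], "twist": 0, "hand": 0},
    {"translation": [-0.26, 0.04, -0.41], "twist": 0, "hand": 0},
    {"translation": [-0.26, 0.04, -0.41], "twist": 0, "hand": 0},
    {"translation": [-0.26, 0.04, -0.41], "twist": 0, "hand": 0},
    {"translation": [-0.26, 0.04, -0.41], "twist": 0, "hand": 0},
  ],
)

```text
time: 31.55
tool_pos: [0.4823, -0.2537, 0.2182]
tool_rot: [-0.321, 0.667, 0.55, 0.387]
contact_force: [0.9, -0.7, -0.5]
gripper_width: 0.697
grasp_force: 67.0
```

>>> apply_moves(
  targets=[
    {"translation": [-0.26, 0.02, -0.42], "twist": 0, "hand": 0},
    {"translation": [-0.18, 0.02, -0.3], "twist": 0, "hand": 0},
    {"translation": [0, 0, 0], "twist": 0, "hand": 0},
    {"translation": [0, 0, 0], "twist": 0, "hand": 0},
  ],
)

```text
time: 31.95
tool_pos: [0.4705, -0.3359, 0.2153]
tool_rot: [-0.321, 0.667, 0.549, 0.387]
contact_force: [0.5, 0.4, -0.9]
gripper_width: 0.696
grasp_force: 67.4
```

```bash
python3 - <<'E'
from go import *
show();to([.4696,-.3393,.215])
E
```

```text
t 31.95 p [ 0.4705 -0.3359  0.2153] F [ 0.5  0.4 -0.9] grip 0.696 67.4
 x [0.096 0.485 0.869] az 1.374 y [ 0.982 -0.191 -0.002] z [ 0.165  0.854 -0.494] tilt 60.4 psi 1.38 q [-1.02  0.37  1.54  0.71  2.03 -0.78]
 to [0.4696, -0.3393, 0.215] units [-0.02 -0.   -0.03] rows>= 0.1
```

>>> apply_moves(
  targets=[
    {"translation": [-0.02, 0, -0.03], "twist": 0, "hand": 0},
    {"translation": [-0.11, 0, 0.06], "twist": 0, "hand": 0},
    {"translation": [-0.11, 0, 0.06], "twist": 0, "hand": 0},
    {"translation": [-0.05, 0, 0.03], "twist": 0, "hand": 0},
    {"translation": [-0.02, 0, 0.01], "twist": 0, "hand": 0},
    {"translation": [0, 0, 0], "twist": 0, "hand": 0},
  ],
)

```text
time: 32.55
tool_pos: [0.4695, -0.3383, 0.1826]
tool_rot: [-0.322, 0.666, 0.55, 0.388]
contact_force: [-0.8, 1.3, 2.9]
gripper_width: 0.694
grasp_force: 67.4
```

```bash
python3 - <<'E'
from go import *
from h import *
s,T=show();to([.4696,-.3393,.183])
print(s['ft_torque'])
# overlay: predicted cup + slot wireframes on both views
fs=[]
p=s['tool_pos'];cc=p[:2]+.0042*np.array([.19,.98]);zb=p[2]-.0779
for c,(r,k) in zip(CAL,((slice(220,320),slice(100,215)),(slice(165,265),slice(335,435)))):
    f=grab_frame(c)[r,k][:,:,::-1];S=6 if 0 else 5;g=cv2.resize(f,None,fx=S,fy=S,interpolation=2)
    def line(P,col):
        q=((proj(c,P)-[k.start,r.start]+.5)*S-.5).astype(np.int32);cv2.polylines(g,[q],True,col,1)
    sq=lambda lx,ly,z:[[a*lx/2,b*ly/2,z] for a,b in((-1,-1),(1,-1),(1,1),(-1,1))]
    line(place(sq(.06,.05,zb+.105),*cc,-.19),(0,255,0));line(place(sq(.06,.05,zb),*cc,-.19),(0,255,0))
    line(place(sq(.18,.15,.105),.4704,-.3352,-.2),(0,0,255));fs.append(g[:500,:500])
o=np.hstack(fs);cv2.imwrite('pics/ov.png',cv2.resize(o,(800,400)))
E
```

```text
t 32.55 p [ 0.4695 -0.3383  0.1826] F [-0.8  1.3  2.9] grip 0.694 67.4
 x [0.095 0.483 0.87 ] az 1.377 y [ 0.982 -0.188 -0.002] z [ 0.162  0.855 -0.492] tilt 60.5 psi 1.383 q [-1.02  0.41  1.55  0.7   1.99 -0.82]
 to [0.4696, -0.3393, 0.183] units [-0.    0.   -0.01] rows>= 0.0
[0.25755052 0.14058729 0.2713818 ]
```

View pics/ov.png

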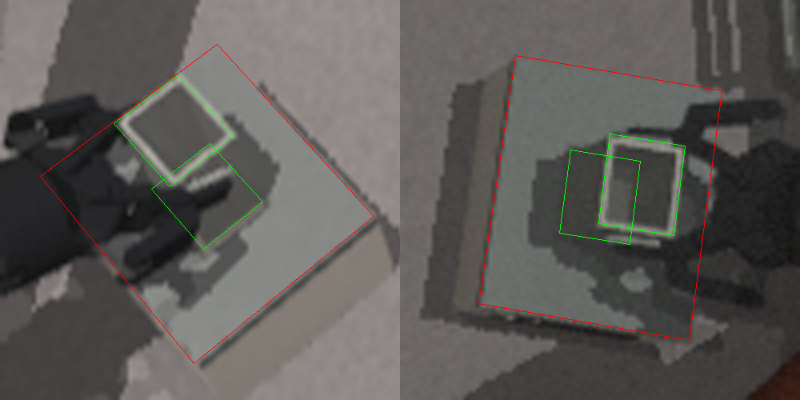

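>>> apply_moves(
  targets=[
    {"translation": [-0.03, 0, 0.02], "twist": 0, "hand": 0},
    {"translation": [0, 0, 0], "twist": 0, "hand": 0},
  ],
)

```text
time: 32.85
tool_pos: [0.4697, -0.3391, 0.1822]
tool_rot: [-0.321, 0.665, 0.551, 0.388]
contact_force: [-4.1, 1.1, 12.4]
gripper_width: 0.695
grasp_force: 68.0
```

```bash
python3 - <<'E'
from go import *
s,T=show();print(s['ft_torque'])
E
```

```text
t 32.85 p [ 0.4697 -0.3391  0.1822] F [-4.1  1.1 12.4] grip 0.695 68.0
 x [0.092 0.483 0.871] az 1.383 y [ 0.982 -0.187  0.   ] z [ 0.163  0.855 -0.492] tilt 60.5 psi 1.383 q [-1.02  0.41  1.54  0.7   1.99 -0.82]
[1.7490571  0.18760112 0.64422918]
```

>>> apply_moves(
  targets=[
    {"translation": [0.02, -0.02, -0.01], "twist": 0, "hand": 0},
    {"translation": [-0.02, 0, 0.01], "twist": 0, "hand": 0},
    {"translation": [0, 0, 0], "twist": 0, "hand": 0},
  ],
)

```text
time: 33.15
tool_pos: [0.4686, -0.3391, 0.1821]
tool_rot: [-0.32, 0.666, 0.55, 0.388]
contact_force: [0.3, 2.6, 12.8]
gripper_width: 0.699
grasp_force: 68.0
```

```bash
python3 - <<'E'
from go import *
s,T=show();print(s['ft_torque'])
E
```

```text
t 33.15 p [ 0.4686 -0.3391  0.1821] F [ 0.3  2.6 12.8] grip 0.699 68.0
 x [0.092 0.485 0.87 ] az 1.383 y [ 0.982 -0.189  0.001] z [ 0.165  0.854 -0.493] tilt 60.4 psi 1.38 q [-1.03  0.41  1.55  0.7   1.99 -0.82]
[ 1.56593255  0.22460337 -0.29963223]
```

>>> apply_moves(
  targets=[
    {"translation": [0.033, 0.004, 0.017], "twist": 0, "hand": 0},
    {"translation": [-0.017, 0, 0.01], "twist": 0, "hand": 0},
    {"translation": [0, 0, 0], "twist": 0, "hand": 0},
  ],
)

```text
time: 33.45
tool_pos: [0.4689, -0.3382, 0.1822]
tool_rot: [-0.318, 0.668, 0.551, 0.387]
contact_force: [-4.2, -7.4, 12.4]
gripper_width: 0.695
grasp_force: 69.1
```

```bash
python3 - <<'E'
from go import *
s,T=show();print(s['ft_torque'])
E
```

```text
t 33.45 p [ 0.4689 -0.3382  0.1822] F [-4.2 -7.4 12.4] grip 0.695 69.1
 x [0.094 0.489 0.867] az 1.38 y [ 0.982 -0.19   0.001] z [ 0.165  0.851 -0.498] tilt 60.1 psi 1.379 q [-1.02  0.41  1.55  0.69  1.99 -0.82]
[0.43993389 0.65898858 0.2387868 ]
```

>>> apply_moves(
  targets=[
    {"translation": [0.26, 0, -0.15], "twist": 0, "hand": 0},
    {"translation": [0.26, 0, -0.15], "twist": 0, "hand": 0},
    {"translation": [0, 0, 0], "twist": 0, "hand": 0},
    {"translation": [0, 0, 0], "twist": 0, "hand": 0},
  ],
)

```text
time: 33.85
tool_pos: [0.4689, -0.3362, 0.2384]
tool_rot: [-0.32, 0.668, 0.55, 0.386]
contact_force: [-0.4, -0.5, -0.7]
gripper_width: 0.697
grasp_force: 67.1
```

```bash
cat > fp.py <<'E'
from go import *
from h import *
s,T=show();p=s['tool_pos'];print(s['ft_torque'])
ey=T.apply([0,1,0]);B=np.array(box(.06,.05,0,.105))
def pts(v,c=None):
    # v: pitch, offset along horizontal perp, offset up, (robot->cam shift handled separately)
    ex=ey*[1,1,0];ex/=np.linalg.norm(ex);ez=np.array([0,0,1.]);eyc=np.cross(ez,ex)
    Rm=np.c_[ex,eyc,ez];g=np.array([0,-.0022+v[1],.0764+v[2]])
    q=(B-g)@Rm.T;q=R.from_rotvec(v[0]*ex).apply(q);return q+p+T.apply([0,0,.003])
res={}
for c in CAL:
    f=grab_frame(c);L=regions_of(c,'cup');pu=proj(c,p+[0,0,-.01])[0]
    m=min((r['pixels'] for r in L),key=lambda m:np.hypot(*(np.argwhere(m).mean(0)[::-1]-pu)))
    ca=np.argwhere(m);print(c,m.sum(),ca.mean(0)[::-1],pu)
    w=np.ones((384,512),np.float32)
    hsv=cv2.cvtColor(f,cv2.COLOR_RGB2HSV);dark=cv2.dilate(((hsv[...,2]<62)&~m).astype(np.uint8),np.ones((3,3)))
    w[(dark>0)&~m]=0;res[c]=(m.astype(np.float32),w,f)
np.savez('cupobs.npz',**{c:res[c][0] for c in res},**{c+'w':res[c][1] for c in res},**{c+'f':res[c][2] for c in res},p=p)
def cost(v,cs):
    t=0
    for c in cs:
        m,w,_=res[c];t+=(np.abs(sil(c,pts(v))-m)*w).sum()/m.sum()
    return t
for cs in(['scene'],['top'],['scene','top']):
    best=min((minimize(cost,[a,0,0],args=(cs,),method='Nelder-Mead',options=dict(initial_simplex=[[a,0,0],[a+.06,0,0],[a,.005,0],[a,0,.005]],xatol=1e-4,fatol=1e-4)) for a in(-.15,0,.15)),key=lambda r:r.fun)
    print(cs,np.round(best.x,4),round(best.fun,3),'at0',round(cost([0,0,0],cs),3))
print([ (a,round(cost([a,0,0],['scene']),3),round(cost([a,0,0],['top']),3)) for a in(-.2,-.1,-.05,0,.05,.1,.2)])
E
python3 fp.py
```

```text
t 33.85 p [ 0.4689 -0.3362  0.2384] F [-0.4 -0.5 -0.7] grip 0.697 67.1
 x [0.096 0.488 0.868] az 1.376 y [ 0.982 -0.19  -0.002] z [ 0.164  0.852 -0.497] tilt 60.2 psi 1.38 q [-1.02  0.34  1.53  0.72  2.05 -0.76]
[-0.52681919  0.10895202 -0.02959263]
scene 709 [143.674189   248.06629055] [140.49195631 249.12517327]
top 736 [394.50543478 211.16711957] [397.9246129  210.77340078]
['scene'] [-0.0081 -0.0009  0.0041] 0.09 at0 0.102
['top'] [0.0058 0.005  0.0206] 0.046 at0 0.09
['scene', 'top'] [-0.011  -0.0006  0.0024] 0.172 at0 0.192
[(-0.2, np.float32(0.202), np.float32(0.279)), (-0.1, np.float32(0.142), np.float32(0.159)), (-0.05, np.float32(0.114), np.float32(0.111)), (0, np.float32(0.102), np.float32(0.09)), (0.05, np.float32(0.129), np.float32(0.121)), (0.1, np.float32(0.174), np.float32(0.167)), (0.2, np.float32(0.23), np.float32(0.235))]
```

```bash
python3 - <<'E'
from go import *
to([.470,-.341,.188]);to([.470,-.341,.183],pos=[.47,-.341,.188])
E
```

```text
to [0.47, -0.341, 0.188] units [-0.45  0.03  0.19] rows>= 1.0
 to [0.47, -0.341, 0.183] units [-0.04  0.    0.02] rows>= 0.1
```

>>> apply_moves(
  targets=[
    {"translation": [-0.23, 0.015, 0.095], "twist": 0, "hand": 0},
    {"translation": [-0.22, 0.015, 0.095], "twist": 0, "hand": 0},
    {"translation": [0, 0, 0], "twist": 0, "hand": 0},
    {"translation": [-0.04, 0, 0.02], "twist": 0, "hand": 0},
    {"translation": [-0.03, 0, 0.02], "twist": 0, "hand": 0},
    {"translation": [0, 0, 0], "twist": 0, "hand": 0},
  ],
)

```text
time: 34.65
tool_pos: [0.4708, -0.3422, 0.1829]
tool_rot: [-0.32, 0.667, 0.55, 0.387]
contact_force: [0.3, -0.4, -1.9]
gripper_width: 0.697
grasp_force: 67.3
```

```bash
python3 - <<'E'
from go import *
s,T=show();print(s['ft_torque'])
E
```

```text
t 34.65 p [ 0.4708 -0.3422  0.1829] F [ 0.3 -0.4 -1.9] grip 0.697 67.3
 x [0.095 0.486 0.869] az 1.378 y [ 0.982 -0.189 -0.001] z [ 0.164  0.853 -0.495] tilt 60.3 psi 1.381 q [-1.02  0.42  1.54  0.69  1.99 -0.82]
[-0.61324509  0.09222085  0.0221534 ]
```

>>> apply_moves(
  targets=[
    {"translation": [-0.026, 0, 0.015], "twist": 0, "hand": 0},
    {"translation": [-0.017, 0, 0.01], "twist": 0, "hand": 0},
    {"translation": [0, 0, 0], "twist": 0, "hand": 0},
  ],
)

```text
time: 34.95
tool_pos: [0.4706, -0.3425, 0.1824]
tool_rot: [-0.321, 0.665, 0.551, 0.388]
contact_force: [-4.9, 1.6, 13.0]
gripper_width: 0.694
grasp_force: 68.0
```

```bash
python3 - <<'E'
from go import *
s,T=show();print(s['ft_torque'])
E
```

```text
t 34.95 p [ 0.4706 -0.3425  0.1824] F [-4.9  1.6 13. ] grip 0.694 68.0
 x [0.09  0.484 0.87 ] az 1.386 y [ 0.982 -0.186  0.002] z [ 0.163  0.855 -0.492] tilt 60.5 psi 1.383 q [-1.02  0.42  1.54  0.7   2.   -0.82]
[1.31086977 0.28768529 0.51069462]
```

>>> apply_moves(
  targets=[
    {"translation": [0.05, -0.017, -0.013], "twist": 0, "hand": 0},
    {"translation": [0, 0, 0], "twist": 0, "hand": 0},
    {"translation": [-0.022, 0, 0.013], "twist": 0, "hand": 0},
    {"translation": [-0.022, 0, 0.012], "twist": 0, "hand": 0},
    {"translation": [0, 0, 0], "twist": 0, "hand": 0},
  ],
)

```text
time: 35.45
tool_pos: [0.4697, -0.3403, 0.1765]
tool_rot: [-0.32, 0.667, 0.55, 0.388]
contact_force: [2.8, 0.5, -1.1]
gripper_width: 0.696
grasp_force: 67.1
```

```bash
cat > ct.py <<'E'
from go import *
s,T=show();M=s['ft_torque']-[-.55,.1,0];F=s['contact_force']-[0,-.2,-1.2]
z=T.apply([0,0,1])
print('F',np.round(F,1),'M',np.round(M,2))
for d in(.13,.15,.17):
    L=np.cross(F,M)/(F@F);rz=-.0785+.003*z[2]+d*z[2];r=L+F*(rz-L[2])/F[2];print(d,np.round((r-d*z)[:2],3))
E
python3 ct.py
```

```text
t 35.45 p [ 0.4697 -0.3403  0.1765] F [ 2.8  0.5 -1.1] grip 0.696 67.1
 x [0.095 0.485 0.869] az 1.377 y [ 0.982 -0.19  -0.001] z [ 0.165  0.853 -0.494] tilt 60.4 psi 1.38 q [-1.02  0.42  1.54  0.69  1.99 -0.82]
F [2.8 0.7 0.1] M [-0.12 -0.59 -0.57]
0.13 [2.329 0.647]
0.15 [1.827 0.512]
0.17 [1.324 0.377]
```

It dropped into the slot. I'll continue down, easing +x by a little.

>>> apply_moves(
  targets=[
    {"translation": [-0.025, 0.006, 0.015], "twist": 0, "hand": 0},
    {"translation": [-0.05, 0, 0.028], "twist": 0, "hand": 0},
    {"translation": [-0.05, 0, 0.028], "twist": 0, "hand": 0},
    {"translation": [0, 0, 0], "twist": 0, "hand": 0},
  ],
)

```text
time: 35.85
tool_pos: [0.4697, -0.3402, 0.1613]
tool_rot: [-0.321, 0.667, 0.549, 0.387]
contact_force: [2.8, 0.0, -2.9]
gripper_width: 0.698
grasp_force: 67.2
```

```bash
python3 ct.py
```

```text
t 35.85 p [ 0.4697 -0.3402  0.1613] F [ 2.8  0.  -2.9] grip 0.698 67.2
 x [0.096 0.485 0.869] az 1.375 y [ 0.982 -0.19  -0.003] z [ 0.164  0.854 -0.494] tilt 60.4 psi 1.381 q [-1.02  0.44  1.55  0.69  1.97 -0.84]
F [ 2.8  0.2 -1.7] M [-0.29 -0.44 -0.51]
0.13 [-0.038  0.071]
0.15 [-0.024  0.055]
0.17 [-0.011  0.039]
```

>>> apply_moves(
  targets=[
    {"translation": [-0.05, 0.008, 0.028], "twist": 0, "hand": 0},
    {"translation": [-0.065, 0, 0.037], "twist": 0, "hand": 0},
    {"translation": [-0.065, 0, 0.037], "twist": 0, "hand": 0},
    {"translation": [-0.045, 0, 0.026], "twist": 0, "hand": 0},
    {"translation": [0, 0, 0], "twist": 0, "hand": 0},
    {"translation": [0, 0, 0], "twist": 0, "hand": 0},
  ],
)

```text
time: 36.45
tool_pos: [0.4703, -0.3405, 0.1367]
tool_rot: [-0.321, 0.667, 0.55, 0.387]
contact_force: [-0.3, -0.7, -0.6]
gripper_width: 0.69
grasp_force: 67.2
```

```bash
python3 ct.py; python3 gr.py; python3 - <<'E'
from go import *
from h import *
# visible height of rim: fit vertical position of the cup rim in the scene view
s=state();p=s['tool_pos']
for c in CAL:
    grab_frame(c);print(c,[(round(r['score'],2),np.round(r['point'],3).tolist()) for r in recognise(c,'cup_rim')][:4])
E
```

```text
t 36.45 p [ 0.4703 -0.3405  0.1367] F [-0.3 -0.7 -0.6] grip 0.69 67.2
 x [0.096 0.485 0.869] az 1.376 y [ 0.982 -0.189 -0.002] z [ 0.163  0.854 -0.494] tilt 60.4 psi 1.382 q [-1.02  0.48  1.55  0.68  1.94 -0.86]
F [-0.3 -0.5  0.6] M [-0.07  0.05 -0.05]
0.13 [-0.001 -0.122]
0.15 [-0.001 -0.131]
0.17 [ 0.   -0.14]
t 36.45 p [ 0.4703 -0.3405  0.1367] F [-0.3 -0.7 -0.6] grip 0.69 67.2
 x [0.096 0.485 0.869] az 1.376 y [ 0.982 -0.189 -0.002] z [ 0.163  0.854 -0.494] tilt 60.4 psi 1.382 q [-1.02  0.48  1.55  0.68  1.94 -0.86]
top [(np.int32(4), [110, 90]), (np.int32(5), [107, 101]), (np.int32(3), [131, 124]), (np.int32(26), [256, 186]), (np.int32(26), [263, 188]), (np.int32(23), [255, 192]), (np.int32(27), [266, 197]), (np.int32(24), [259, 198]), (np.int32(4), [4, 314])]
[] [(0.84, [0.458, 0.43, 0.064]), (0.69, [0.316, 0.336, 0.051]), (0.66, [0.477, -0.346, 0.127])]
scene [(np.int32(454), [504, 19]), (np.int32(47), [247, 209]), (np.int32(48), [258, 209]), (np.int32(23), [254, 214])]
[] [(0.95, [0.449, -0.332, 0.141]), (0.94, [0.332, 0.312, 0.066]), (0.3, [0.72, -0.219, 0.076])]
scene [(0.92, [0.449, -0.328, 0.139]), (0.85, [0.328, 0.312, 0.071]), (0.56, [0.464, 0.41, 0.068])]
top [(0.85, [0.479, -0.347, 0.129]), (0.65, [0.458, 0.429, 0.064]), (0.59, [0.322, 0.334, 0.055])]
```

>>> apply_moves(
  targets=[
    {"translation": [-0.026, 0, 0.015], "twist": 0, "hand": 0},
    {"translation": [0, 0, 0], "twist": 0, "hand": 0},
    {"translation": [0, 0, 0], "twist": 0, "hand": 0},
    {"translation": [0, 0, 0], "twist": 0, "hand": 0},
  ],
)

```text
time: 37.35
tool_pos: [0.4704, -0.3405, 0.1339]
tool_rot: [-0.321, 0.667, 0.55, 0.387]
contact_force: [-0.7, 0.8, -1.0]
gripper_width: 0.697
grasp_force: 67.2
```

```bash
python3 - <<'E'
from go import *
from plant import job_done
s,T=show()
F=s['contact_force']
if np.hypot(F[0],F[1])<4 and abs(F[2])<4: print(job_done())
E
```

```text
t 37.35 p [ 0.4704 -0.3405  0.1339] F [-0.7  0.8 -1. ] grip 0.697 67.2
 x [0.095 0.485 0.869] az 1.377 y [ 0.982 -0.189 -0.002] z [ 0.164  0.854 -0.494] tilt 60.4 psi 1.381 q [-1.02  0.48  1.55  0.68  1.94 -0.87]
the job is handed in; nothing more can be done
None
```

The job is handed in at 37.35 s: all five marbles are in the bowl, and the emptied cup hangs upright in the UV box slot, still gripped, an estimated 49–53 mm of its 105 mm inside, with side forces under about 1 N.

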